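# Set up and rule the stripe on a row of glaze test tiles

### The arm

A 6-joint arm with a two-finger parallel gripper is mounted at the origin on the work surface. World frame = base frame: x ahead of the robot, y to its left, z up, the work surface at z = 0. Lengths are in mm, angles in degrees, forces in N, time in s.
With the tool pointing down it reaches from about 400 to 825 mm from the base axis. Payload 7 kg.
Tool frame: the origin (TCP) lies on the centre line of the jaws, within the pads' length; the fingertips stand 8 mm ahead of it and the grasp point (between the pads) lies 11 mm behind it (manip.tips_ahead is the distance from the TCP to the fingertips, in mm); z points along the fingers, y is the line along which they close (so a half turn about z gives the same grasp; the last joint's range is limited). The gripper opens to 88 mm and grips with 3 to 60 N. Pads are 19 mm wide; open, the fingers measure 130 mm over their backs; the gripper's body (78 mm by 193 mm) begins 47 mm behind the grasp point.
Start: joints at [-50.873, 20.546, 0.682, 0, -70.136, -16.507], TCP at [259.593, -623.062, 234.561] pointing down, gripper open.
Joint ranges: [-176.03, 176.03], [-82.01, 121.73], [-58.28, 71.71], [-173.87, 95.51], [-174.79, -0.11], [-173.66, 173.66]. Speed limits (degrees/s): [136.94, 136.94, 172.46, 180, 180, 180].

### API

Orientations are given as a 3x3 rotation matrix whose columns are the frame's x, y, z axes.
In Python, from rig import manip gives the robot as it stands.
- The arm moves only by the shell command python3 nudge.py [FORCE], which reads ROWS from standard input. ROWS is a JSON list that holds a single list of rows (three levels of brackets), with 1 to 10 rows, each of 5 numbers: the opening from 0.0 (shut) to 1.0 (fully open), then dx, dy, dz in mm, then a turn about the tool's z in degrees; each row is the pose to reach, as a shift and turn from the pose commanded when the command began, along the tool's axes at that moment; what a row does not reach only later rows make up. A row lasts 1/10 s, in which the tool goes at most 50 mm and 8.59 degrees, less where a joint would pass 70% of its speed; a pose out of reach is approached as far as the arm can. The fingers move at their own pace and stop on an object; FORCE is the grip in N (left out, the last holds). Time passes only in rows, so rows that do not move let the fingers close. It prints the time, the measured TCP pose, the force, the opening and the grip force at its end. Input that does not fit is refused with a message, and nothing moves.
- manip.observe(): the state, without advancing time (a new reading comes with each control period).
- manip.capture(name): name is "side" or "top"; returns a dict with "pixels" (420x560x3 uint8, red, green, blue), "mtx" (3x3 intrinsics, pixels), "k1" (the pictures are not rectified: a ray, as slopes to the right and down, at radius r is drawn at 1 + k1 r^2 times it, then the intrinsics apply), "position" and "attitude" of the camera in the world. Camera axes: x right, y down, z forward; pixel columns grow to the right and rows downward; lengths in mm; the calibration is good to about 2 mm. A picture is of the moment at which its call begins. There is no depth.
- manip.sign_off(): hands the job in; it is judged then, once.
The state is a dict: "clock": time; "joints": joint angles; "joint_velocities": joint speeds; "effort": joint torques, N m; "ee_pos": TCP position; "tool_rot": TCP orientation; "force": force on the tool from outside, world axes, zero at the start; "moment": the same for the moment, N m; "gripper_width": opening from 0.0 (shut) to 1.0 (fully open); "gripper_force": force on a finger pad.
Only numpy, scipy, OpenCV 4.12 (cv2) and the standard library are available. Lean on these libraries where they do the work, as an engineer would, in place of code of your own. Each camera call takes 0.05 s, during which the arm holds its last target. There are 200 camera calls.

### The job

Get the fired test tiles striped on the ruling jig: turn the double-ended marker round in its cradle, so that its fine nib instead of the used broad one points over the tray, and put every tile from the ware board into the tray, flat and side by side. Tip the tray up so that the tiles slide into one row flush along the fence and let it down flat again; then, starting from the end of the rail where it is parked, push the carriage all the way to the other end, so that the nib passes over the whole row, and leave it there. Leave the marker lying in its cradle and the row flush along the fence, and do not disturb the other things on the bench.

Things in the scene. Friction and masses are not known exactly. Their poses are not given: they have to be found in the camera images.
- jig: Fixed ruling jig: a 12 mm plywood base with the white tilting tray on the robot's side and, beyond its fence, an aluminium rail with a carriage. Origin: on the table below the middle of the fence's inner face. x away from the robot, across the fence; y along fence and rail, to the left; z up. Its place varies, and its yaw by 0.06 rad.
- tray_fence (a point): Point on the tray floor's upper face (20 mm above the table) at the middle of the fence's inner face; axes as the jig's, turning with the tray. Inside: x from 0 (fence, 9 mm high) to -112 mm (lip), y -125 to +125 mm (lip and end walls 7 mm high, 5 mm thick). Slick: a tile slides from a tilt of 0.15 to 0.22 rad. A tile flush along the fence has its centre at x = -20 mm.
- tray_bar (a point): Middle of the tray's lifting bar: a level round steel bar 10 mm thick, 90 mm long along the tray's y, on two arms 82 mm apart in front of the lip: at x = -147, z = +30 mm from tray_fence, 50 mm above bare table when the tray is flat. To be pinched from above, one finger on its robot side, one on its far side; it turns between the pads.
- tray (a joint): Tilt of the tray, rad: 0 lying flat, stop at 0.6. It hinges on a line along the jig's y, 7 mm beyond (x) and 6.5 mm below (z) tray_fence; the bar side rises. Tray 0.35 kg; it swings down by its own weight when let go.
- carriage (a joint): Travel of the carriage along the jig's +y (to the left), m: 0 at its parking end (the marker then 170 mm to the right of the tray's middle, beyond the tray's end), stop at 0.34 (170 mm to the left of it, beyond the other end). It stays where it is left; about 1.5 N moves it.
- carriage_knob (a point): Middle of the black knob on the carriage: an upright cylinder 22 mm thick and 30 mm high, its centre 60 mm above the table, its underside 15 mm clear of the carriage plate; 75 mm to the left of the marker.
- cradle (a point): Marker's cradle on the carriage: two V-forks open at the top, 6 mm thick, middles at x = -28.5 and +23.5 mm; between them the barrel is bare for the fingers. Origin: middle of a lying marker, 62.5 mm above the table, 32 mm above the carriage plate. x: along it, to the tray and 30 degrees down; z: square to it, up out of the V. A marker put in up to 5 mm too far up the slope (-x) slides home.
- cradle_nib (a point): Point on the cradle, 70 mm along its x from the origin: where the tip that points over the tray comes to lie (18 mm inside the fence, at the height of the tiles' upper faces).
- marker: Double-ended marker, 140 mm long, 35 g: a round white barrel 14 mm thick between two square black collars (18 mm square, 4 mm thick, 33.5 mm either side of the middle; they sit just outside the forks), then a soft nib at each end that pushes nothing. Origin: its middle, on its axis; x along it towards the fine nib. At the start it lies in the cradle, broad nib over the tray.
- marker_fine (a point): Tip of the marker's fine nib, 70 mm from the middle: a tapering neck, then a thin dark point 3 mm thick.
- marker_broad (a point): Tip of the marker's used broad nib, 70 mm from the middle: a flat dark grey felt 11 mm wide and 6 mm thick.
- ware_board: Fixed plywood ware board, 180 x 270 x 12 mm (x, y, z), to the left of the tray; the tiles start on it. Origin: centre of its underside.
- tile1: Fired clay test tile, terracotta, 40 x 40 x 8 mm, 28 g, with a small dark hanging hole near one edge (a mark only). Origin: centre of its underside, z up. Three to five of the five tiles are there.
- tile2: Fired clay test tile, terracotta, 40 x 40 x 8 mm, 28 g, with a small dark hanging hole near one edge (a mark only). Origin: centre of its underside, z up. Three to five of the five tiles are there.
- tile3: Fired clay test tile, terracotta, 40 x 40 x 8 mm, 28 g, with a small dark hanging hole near one edge (a mark only). Origin: centre of its underside, z up. Three to five of the five tiles are there.
- tile4: Fired clay test tile, terracotta, 40 x 40 x 8 mm, 28 g, with a small dark hanging hole near one edge (a mark only). Origin: centre of its underside, z up. Three to five of the five tiles are there.
- tile5: Fired clay test tile, terracotta, 40 x 40 x 8 mm, 28 g, with a small dark hanging hole near one edge (a mark only). Origin: centre of its underside, z up. Three to five of the five tiles are there.
- fox: Bystander: white fired animal figure, about 130 mm long and 80 mm high, loose on the bench beyond the ware board. Origin: below the middle of its body.
- glaze_jar: Bystander: blue jar with a white cap, 54 mm across, 75 mm high, loose. Origin: centre of its underside.
- needle_tool: Bystander: needle tool with a wooden handle, 155 mm long, 11 mm thick, lying on the bench at the right. Origin: below its middle.

How it is judged:
By the outcome, as a careful person would: the job done as asked, in the order asked, and still so for the second after the job is handed in, with the robot touching nothing.
Of tile1, tile2, tile3, tile4, tile5 only 3 to 5 are there at a start; the rules pass over those that are not, and their reading is None.
At some moment in a run one of tile1, tile2, tile3, tile4, tile5 may be knocked a few centimetres aside while the robot is not near it.
Once in a run the grip may slacken for a moment while it holds something.
It also fails if it takes over 210 s, if anything falls off the work surface, if the arm or the gripper's body presses on something with over 40 N, if the wrist force passes 120 N, or if a joint passes its speed limit or range.

## Working session

There is one attempt and no reset: what is moved stays moved. The work goes in short steps, Python scripts to look and compute and a shell command to move; the robot and the scene stay as the last step left them, time stands still between calls to the robot, and variables do not carry over. Pictures are saved under pics/ and viewed, at most 14 in all, crops included, and the job is handed in when it is done.

```bash
ls; mkdir -p pics; python3 - <<'E'
from rig import manip
import cv2
for n in("top","side"):
    c=manip.capture(n); cv2.imwrite(f"pics/{n}0.png",c["pixels"][:,:,::-1]); print(n,c["mtx"],c["k1"],c["position"],c["attitude"])
o=manip.observe(); print(o)
E
```

```text
nudge.py
pics
rig.py
top [[517.05558988   0.         288.00162626]
 [  0.         517.05558988 205.90287866]
 [  0.           0.           1.        ]] 0.02086691998698635 [ 345.18871259   32.88812872 1192.91846825] [[ 0.03341771 -0.97821337  0.20489476]
 [-0.99943544 -0.0334201   0.00344987]
 [ 0.00347289 -0.20489437 -0.97877793]]
side [[539.49043437   0.         274.00602831]
 [  0.         539.49043437 208.52896642]
 [  0.           0.           1.        ]] -0.18441540079544985 [153.79046852 816.12971459 860.83915981] [[-0.8845015  -0.29427822  0.36201855]
 [-0.46642027  0.57516113 -0.67204301]
 [-0.01045138 -0.76327584 -0.64598821]]
{'clock': 0.1, 'joints': array([-5.08718658e+01,  2.05870685e+01,  6.40378480e-01, -1.76730755e-02,
       -7.01342076e+01, -1.65063370e+01]), 'joint_velocities': array([-0.04791611, -0.09109795,  0.0907685 ,  0.00786693,  0.01346388,
       -0.0454208 ]), 'effort': array([-3.98854652e-03, -5.84161949e+01,  2.93752795e+01,  7.01553270e+00,
        1.02047183e-02, -6.96384245e-05]), 'ee_pos': array([ 259.45634324, -622.70533201,  233.72981292]), 'tool_rot': array([[-9.23104302e-01, -3.84549091e-01, -6.65958946e-04],
       [-3.84549648e-01,  9.23103425e-01,  1.27834200e-03],
       [ 1.23163732e-04,  1.43613727e-03, -9.99998961e-01]]), 'force': array([-0.59057279, -0.26698775, -1.01596059]), 'moment': array([ 0.04207768, -0.00913258, -0.0544527 ]), 'gripper_force': 0.0, 'gripper_width': 1.0001051366755336}
```

View pics/top0.png

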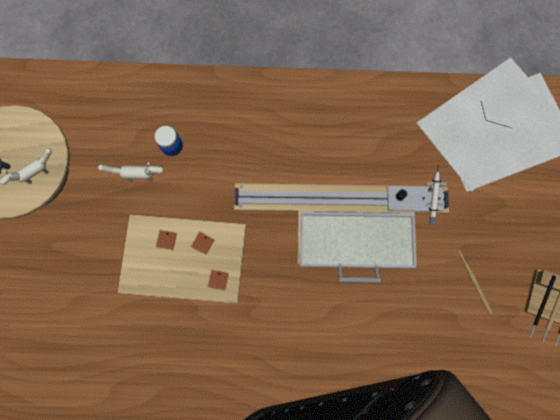

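View pics/side0.png

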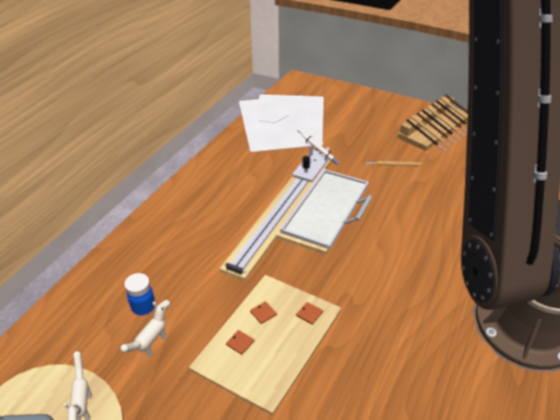

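Three tiles, in the top view at (167,240), (203,243) and (218,280). The tray spans about (300,213) to (416,267), with the bar at (359,280), the knob at (402,195) and the marker at (436,195). In the side view the tray is at (325,208) and the knob at (307,163).

```bash
cat > h.py <<'E'
import numpy as np, cv2
from rig import manip
def cap(n,f=None):
    c=manip.capture(n)
    if f: cv2.imwrite(f,c["pixels"][:,:,::-1])
    return c
def rays(c,uv):
    p=cv2.undistortPoints(np.array(uv,float).reshape(-1,1,2),c["mtx"],np.array([c["k1"],0,0,0.])).reshape(-1,2)
    return np.c_[p,np.ones(len(p))]@np.array(c["attitude"]).T
def plane(c,uv,z):
    d=rays(c,uv); o=np.array(c["position"]); return o+d*((z-o[2])/d[:,2])[:,None]
def tri(c1,u1,c2,u2):
    a,b=rays(c1,[u1])[0],rays(c2,[u2])[0]; o1,o2=np.array(c1["position"]),np.array(c2["position"])
    s=np.linalg.lstsq(np.c_[a,-b],o2-o1,rcond=None)[0]; p,q=o1+s[0]*a,o2+s[1]*b
    return (p+q)/2,np.linalg.norm(p-q)
def blobs(mask,amin):
    cs,_=cv2.findContours(mask.astype(np.uint8),cv2.RETR_EXTERNAL,cv2.CHAIN_APPROX_NONE)
    return [k for k in cs if cv2.contourArea(k)>=amin]
def tiles(c,z):
    hsv=cv2.cvtColor(c["pixels"],cv2.COLOR_RGB2HSV).astype(int); H,S,V=hsv[...,0],hsv[...,1],hsv[...,2]
    r=c["pixels"].astype(int); m=((H<8)|(H>174))&(S>110)&(V>70)
    m=cv2.morphologyEx(m.astype(np.uint8),cv2.MORPH_CLOSE,np.ones((3,3)))
    out=[]
    for k in blobs(m,100):
        w=plane(c,k.reshape(-1,2),z)[:,:2].astype(np.float32); rc=cv2.minAreaRect(w)
        M=cv2.moments(k); ctr=plane(c,[[M["m10"]/M["m00"],M["m01"]/M["m00"]]],z)[0,:2]
        a=(rc[2]+45)%90-45
        out.append((np.round(ctr,1),np.round(rc[0],1),np.round(rc[1],1),round(a,1),k.reshape(-1,2).mean(0).round()))
    return out
def go(xyz=None,yaw=None):
    """shift in tool axes; yaw = world direction (deg) of closing axis y (mod 180)"""
    o=manip.observe(); R=np.array(o["tool_rot"]); p=np.array(o["ee_pos"])
    cur=np.degrees(np.arctan2(R[1,1],R[0,1]))
    t=None if yaw is None else -(((yaw-cur)+90)%180-90)
    print("tcp",p.round(1),"closeyaw",round(cur,1),"j6",round(o["joints"][5],1),"shift",None if xyz is None else (R.T@(np.array(xyz)-p)).round(1),"turn",None if t is None else round(t,1),"clk",round(o["clock"],1))
E
python3 - <<'E'
from h import *
t=cap("top"); s=cap("side")
for x in tiles(t,20): print("T",x)
for x in tiles(s,20): print("S",x)
hsv=cv2.cvtColor(t["pixels"],cv2.COLOR_RGB2HSV).astype(int)
print(hsv[240,350],hsv[240,298],hsv[240,302],hsv[212,350],hsv[205,310])
c=cv2.resize(t["pixels"][160:310,225:485],None,fx=3,fy=3,interpolation=cv2.INTER_CUBIC)
cv2.imwrite("pics/c1.png",c[:,:,::-1])
c=cv2.resize(s["pixels"][120:285,215:385],None,fx=3.5,fy=3.5,interpolation=cv2.INTER_CUBIC)
cv2.imwrite("pics/c2.png",c[:,:,::-1])
E
```

```text
[ 41  15 185] [ 18  96 168] [100   9 169] [ 30  19 131] [ 21  71 162]
```

View pics/c1.png

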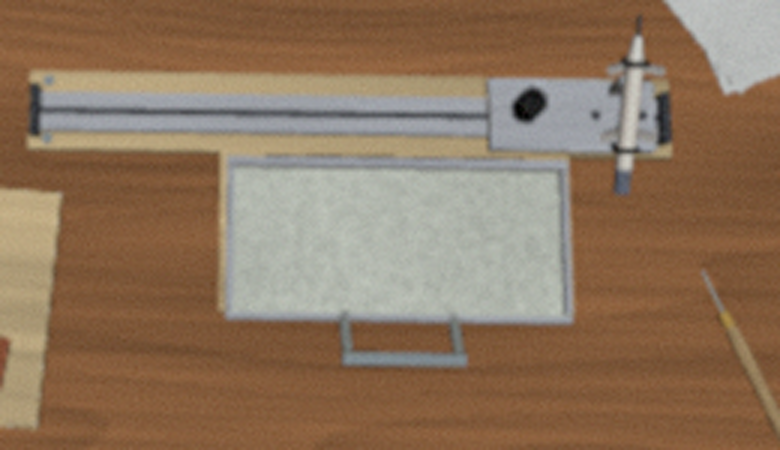

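View pics/c2.png

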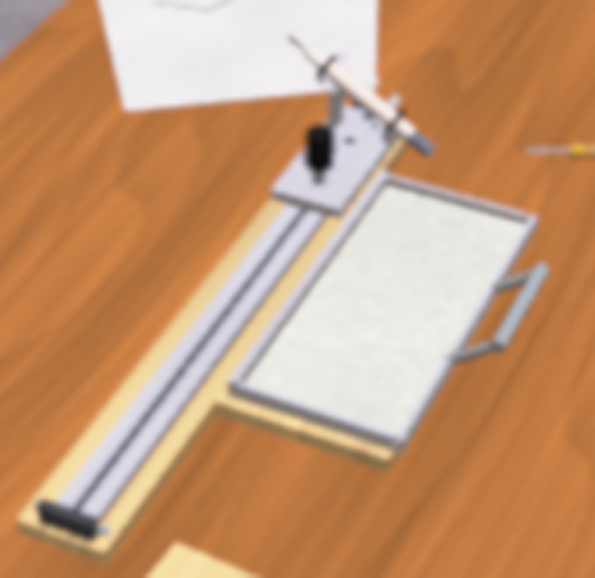

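The crops show the tray corners, the bar (c1 343–467,360), the knob and the marker tips: fine tip at c1 (640,17), broad at (624,192). I'll turn these into world points and fix the tile mask.

```bash
python3 - <<'E'
from h import *
t=cap("top"); s=cap("side")
A=lambda u,v:[(u+.5)/3-.5+225,(v+.5)/3-.5+160]
B=lambda u,v:[(u+.5)/3.5-.5+215,(v+.5)/3.5-.5+120]
def P(n,a,b): p,e=tri(t,A(*a),s,B(*b)); print(n,p.round(1),"gap",round(e,1)); return p
f=P("fine",(640,17),(290,38)); b=P("broad",(624,192),(430,150)); m=(f+b)/2;d=b-f; print("mid",m.round(1),"len",np.linalg.norm(d).round(1),"yaw",np.degrees(np.arctan2(d[1],d[0])).round(2))
l=P("barL",(343,360),(500,346)); r=P("barR",(467,360),(545,266)); print((l+r)/2)
P("knobtop",(530,97),(320,128))
print("bar z50",plane(t,[A(343,360),A(467,360)],50).round(1))
print("knob z75",plane(t,[A(531,98)],75).round(1))
c=plane(t,[A(229,158),A(569,158),A(572,322),A(227,320)],27); print("tray",c.round(1))
for i in range(4):
    e=c[(i+1)%4]-c[i]; print(np.linalg.norm(e).round(1),np.degrees(np.arctan2(e[1],e[0])).round(2))
hs=cv2.cvtColor(t["pixels"],cv2.COLOR_RGB2HSV); print(hs[240,167],hs[244,204],hs[281,218],hs[200,300],hs[330,200])
hs=cv2.cvtColor(s["pixels"],cv2.COLOR_RGB2HSV); print(hs[313,263],hs[342,240])
E
```

```text
fine [ 676.3 -290.    97.4] gap 1.2
broad [ 558.5 -294.5   28.5] gap 0.6
mid [ 617.4 -292.3   62.9] len 136.5 yaw -177.8
barL [422.2 -80.3  52.3] gap 1.6
barR [ 424.7 -170.6   53.6] gap 2.8
[ 423.42434669 -125.44100042   52.93758196]
knobtop [ 615.9 -212.7   81.4] gap 3.8
bar z50 [[ 423.1  -80.3   50. ]
 [ 426.3 -170.9   50. ]]
knob z75 [[ 618.6 -214.4   75. ]]
tray [[ 575.2    6.6   27. ]
 [ 584.1 -253.5   27. ]
 [ 458.9 -253.6   27. ]
 [ 451.5    4.6   27. ]]
260.3 -88.04
125.2 -179.96
258.4 91.64
123.7 0.92
[  9 145 134] [  9 155 135] [  9 149 130] [110  14 166] [ 15 149 118]
[  9 171 194] [  9 171 192]
```

```bash
sed -i 's/m=((H<8)|(H>174))&(S>110)&(V>70)/m=(H<=11)\&(S>100)\&(V>70)/' h.py; python3 - <<'E'
from h import *
for n in("top","side"):
    for x in tiles(cap(n),20): 
        if 600<x[2].prod()<3500: print(n,x)
go([619,-291,150],92)
E
```

```text
top (array([416. , 188.8]), array([416. , 188.9]), array([37.5, 37.6]), -7.1, array([218., 280.]))
top (array([498.5, 229.6]), array([498.1, 229.8]), array([38.3, 37.4]), -24.5, array([202., 243.]))
top (array([503. , 312.6]), array([503. , 312.5]), array([38.1, 36.7]), -7.6, array([166., 240.]))
side (array([501.3, 314.8]), array([501.9, 314.6]), array([39.2, 39.2]), -9.8, array([240., 342.]))
side (array([414.6, 191.3]), array([414.8, 191.1]), array([39. , 38.8]), -6.5, array([309., 313.]))
side (array([496.5, 231.8]), array([496.9, 232. ]), array([38.3, 39.1]), -24.4, array([263., 312.]))
tcp [ 259.5 -623.   234.4] closeyaw 112.6 j6 -16.5 shift [-459.5  168.2   84.4] turn 20.6 clk 0.4
```

```bash
echo '[[[0.45, -460, 168, 0, 20.6], [0.45, -460, 168, 0, 20.6], [0.45, -460, 168, 0, 20.6], [0.45, -460, 168, 0, 20.6], [0.45, -460, 168, 0, 20.6], [0.45, -460, 168, 0, 20.6], [0.45, -460, 168, 0, 20.6], [0.45, -460, 168, 0, 20.6], [0.45, -460, 168, 0, 20.6], [0.45, -460, 168, 0, 20.6]]]' | python3 nudge.py 10; echo '[[[0.45, 0, 0, 0, 0], [0.45, 0, 0, 0, 0], [0.45, 0, 0, 0, 0]]]' | python3 nudge.py;python3 -c "
from h import *
go([619,-291,130],92)"
```

```text
clock: 1.4
ee_pos: [621.2, -289.0, 234.7]
tool_rot: [[-0.999, -0.036, 0.0], [-0.036, 0.999, -0.0], [-0.0, -0.0, -1.0]]
force: [0.1, -0.9, 0.1]
gripper_width: 0.449
gripper_force: 0.0
clock: 1.7
ee_pos: [619.0, -291.5, 234.5]
tool_rot: [[-0.999, -0.035, -0.0], [-0.035, 0.999, -0.0], [0.0, -0.0, -1.0]]
force: [-0.2, -0.2, 0.5]
gripper_width: 0.447
gripper_force: 0.0
tcp [ 619.  -291.5  234.5] closeyaw 92.0 j6 -79.1 shift [ -0.    0.5 104.5] turn 0.0 clk 1.7
```

```bash
echo '[[[0.45, -3, 0.5, 50, 0], [0.45, -3, 0.5, 90, 0], [0.45, -3, 0.5, 130, 0], [0.45, -3, 0.5, 150, 0], [0.45, -3, 0.5, 165, 0], [0.45, -3, 0.5, 176, 0], [0.45, -3, 0.5, 176, 0], [0.45, -3, 0.5, 176, 0]]]' | python3 nudge.py 10; echo '[[[0, 0, 0, 0, 0], [0, 0, 0, 0, 0], [0, 0, 0, 0, 0], [0, 0, 0, 0, 0], [0, 0, 0, 0, 0], [0, 0, 0, 0, 0]]]' | python3 nudge.py 12
```

```text
clock: 2.5
ee_pos: [623.1, -290.9, 59.7]
tool_rot: [[-0.999, -0.035, 0.001], [-0.035, 0.999, -0.001], [-0.001, -0.001, -1.0]]
force: [-0.8, 0.6, 0.7]
gripper_width: 0.452
gripper_force: 0.0
clock: 3.1
ee_pos: [622.9, -290.5, 59.1]
tool_rot: [[-0.999, -0.035, 0.001], [-0.035, 0.999, -0.0], [-0.001, -0.0, -1.0]]
force: [0.2, 0.7, 3.9]
gripper_width: 0.156
gripper_force: 12.0
```

```bash
echo '[[[0, 0, 0, -15, 0], [0, 0, 0, -30, 0], [0, 0, 0, -60, 0], [0, 0, 0, -100, 0], [0, 0, 0, -100, 0], [0, 0, 0, -100, 0]]]' | python3 nudge.py 12; python3 -c "
from h import *
go([470,75,150],92)
cap('side','pics/s1.png')"
```

```text
clock: 3.7
ee_pos: [623.4, -290.6, 161.4]
tool_rot: [[-0.999, -0.035, 0.004], [-0.035, 0.999, -0.001], [-0.004, -0.001, -1.0]]
force: [-1.4, 0.2, -0.8]
gripper_width: 0.155
gripper_force: 12.0
tcp [ 623.4 -290.6  161.4] closeyaw 92.0 j6 -79.2 shift [140.4 370.8  10.5] turn 0.0 clk 3.7
```

View pics/s1.png

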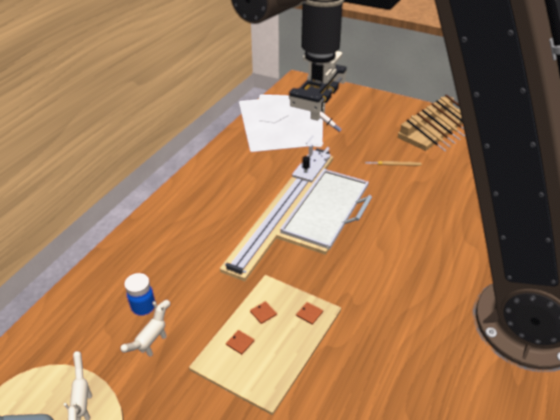

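The marker is in the grip at side (328,120), still sloping, and the cradle at (318,155) is empty. Next I carry it to the free table left of the tray, turning it on the way.

```bash
echo '[[[0, 140, 371, 0, -85], [0, 140, 371, 0, -85], [0, 140, 371, 0, -85], [0, 140, 371, 0, -85], [0, 140, 371, 0, -85], [0, 140, 371, 0, -85], [0, 140, 371, 0, -85], [0, 140, 371, 0, -85], [0, 140, 371, 0, -85], [0, 140, 371, 0, -85]]]' | python3 nudge.py; echo '[[[0, 0, 0, 0, -85], [0, 0, 0, 0, -85], [0, 0, 0, 0, -85], [0, 0, 0, 0, -85], [0, 0, 0, 0, -85], [0, 0, 0, 0, -85], [0, 0, 0, 0, -85], [0, 0, 0, 0, -85], [0, 0, 0, 0, -85], [0, 0, 0, 0, -85]]]' | python3 nudge.py;  echo '[[[0, 0, 0, 0, -10], [0, 0, 0, 0, -10], [0, 0, 0, 0, -10]]]' | python3 nudge.py; python3 -c "
from h import *
go([470,75,45],92)"
```

```text
clock: 4.75
ee_pos: [468.4, 76.8, 158.2]
tool_rot: [[-0.042, -0.999, -0.001], [-0.999, 0.042, -0.0], [0.0, 0.001, -1.0]]
force: [-0.2, -0.7, -0.7]
gripper_width: 0.159
gripper_force: 12.0
clock: 5.75
ee_pos: [468.9, 75.0, 157.9]
tool_rot: [[0.991, -0.133, -0.002], [-0.133, -0.991, -0.001], [-0.002, 0.001, -1.0]]
force: [-0.3, 0.5, -0.4]
gripper_width: 0.155
gripper_force: 12.0
clock: 6.05
ee_pos: [469.2, 75.2, 158.1]
tool_rot: [[0.999, 0.032, -0.001], [0.032, -0.999, -0.001], [-0.001, 0.0, -1.0]]
force: [-0.1, -0.2, -0.2]
gripper_width: 0.156
gripper_force: 12.0
tcp [469.2  75.2 158.1] closeyaw -88.2 j6 58.9 shift [9.000e-01 1.000e-01 1.131e+02] turn -0.2 clk 6.0
```

```bash
echo '[[[0, 0, 0, 50, 0], [0, 0, 0, 95, 0], [0, 0, 0, 120, 0], [0, 0, 0, 130, 0], [0, 0, 0, 134, 0], [0, 0, 0, 138, 0], [0, 0, 0, 141, 0], [0, 0, 0, 144, 0], [0, 0, 0, 147, 0], [0, 0, 0, 147, 0]]]' | python3 nudge.py 4;  python3 -c "
from h import *
go([470,75,45],92)
print(manip.observe()['force'],manip.observe()['gripper_width'])
c=cap('side');t=cap('top')
a=cv2.resize(c['pixels'][160:310,250:420],None,fx=2.3,fy=3.3);b=cv2.resize(t['pixels'][190:340,210:380],None,fx=2.3,fy=3.3)
cv2.imwrite('pics/p2.png',np.hstack([a,b])[:,:,::-1])"
```

```text
clock: 7.05
ee_pos: [469.9, 75.6, 11.7]
tool_rot: [[0.999, 0.035, 0.001], [0.035, -0.999, 0.0], [0.001, -0.0, -1.0]]
force: [0.4, 0.1, 0.6]
gripper_width: 0.158
gripper_force: 4.0
tcp [469.9  75.6  11.7] closeyaw -88.0 j6 59.1 shift [  0.1   0.6 -33.3] turn 0.0 clk 7.0
[0.35132327 0.10185736 0.61056599] 0.15802527321181206
```

View pics/p2.png

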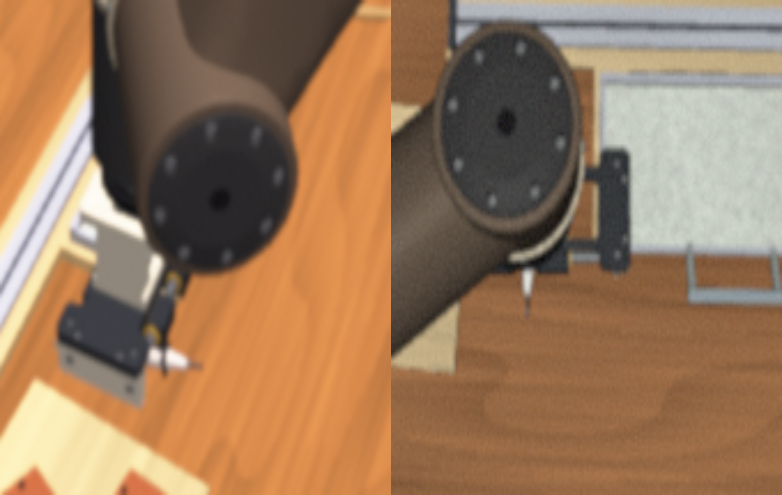

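Fine tip shows at top-half (529,317), pointing at the robot, and the marker looks flat. I'll release it, back off sideways and measure it.

```bash
echo '[[[0.4, 0, 0, 0, 0], [0.4, 0, 0, 0, 0], [0.4, 0, 0, 0, 0], [0.4, 0, 0, -50, 0], [0.4, 0, 0, -100, 0], [0.4, 0, 0, -140, 0], [0.4, 0, 50, -140, 0], [0.4, 0, 100, -140, 0], [0.4, 0, 150, -140, 0], [0.4, 0, 200, -140, 0]]]' | python3 nudge.py 4; echo '[[[0.4, 0, 60, 0, 0], [0.4, 0, 60, 0, 0], [0.4, 0, 60, 0, 0]]]' | python3 nudge.py ; python3 -c "
from h import *
t=cap('top')
go()
b=cv2.resize(t['pixels'][190:340,180:380],None,fx=4,fy=4)
cv2.imwrite('pics/p3.png',b[:,:,::-1])"
```

```text
clock: 8.15
ee_pos: [476.4, -126.1, 152.0]
tool_rot: [[0.999, 0.036, 0.001], [0.036, -0.999, 0.0], [0.001, -0.0, -1.0]]
force: [2.0, -0.1, 0.7]
gripper_width: 0.397
gripper_force: 0.0
clock: 8.45
ee_pos: [478.2, -186.2, 151.2]
tool_rot: [[1.0, 0.032, -0.001], [0.032, -1.0, 0.0], [-0.001, -0.0, -1.0]]
force: [-0.3, 0.9, 0.5]
gripper_width: 0.4
gripper_force: 0.0
tcp [ 478.3 -185.   151.2] closeyaw -88.1 j6 91.1 shift None turn None clk 8.5
```

View pics/p3.png

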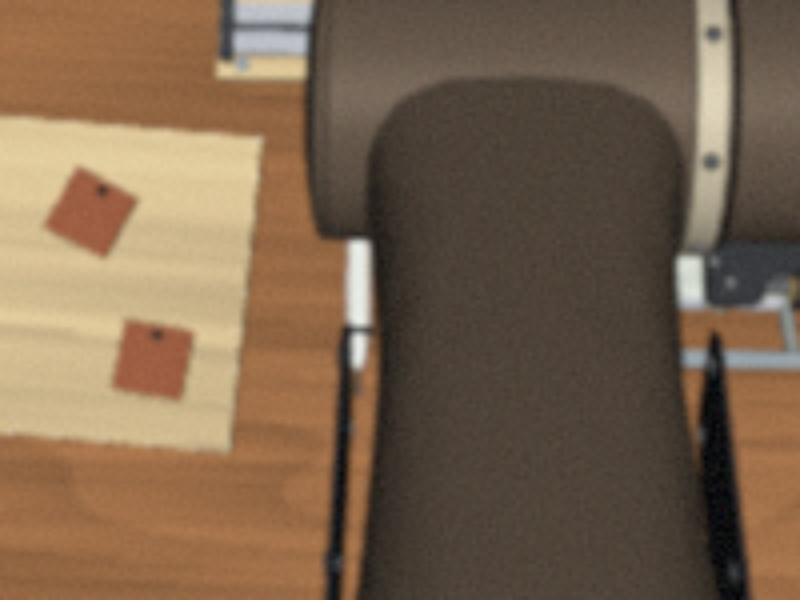

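The arm still hides most of the marker; only its near collar at crop (358,328) shows. Moving further right.

```bash
echo '[[[0.4, 40, 180, 0, 0], [0.4, 40, 180, 0, 0], [0.4, 40, 180, 0, 0], [0.4, 40, 180, 0, 0], [0.4, 40, 180, 0, 0]]]' | python3 nudge.py ; python3 -c "
from h import *
t=cap('top');s=cap('side')
go()
b=cv2.resize(t['pixels'][200:300,235:305],None,fx=5,fy=5,interpolation=cv2.INTER_CUBIC)
a=cv2.resize(s['pixels'][200:300,235:315],None,fx=5,fy=5,interpolation=cv2.INTER_CUBIC)
cv2.imwrite('pics/p4.png',np.hstack([b,a])[:,:,::-1])"
```

```text
clock: 9.0
ee_pos: [526.3, -364.8, 150.6]
tool_rot: [[0.999, 0.034, -0.001], [0.034, -0.999, -0.0], [-0.001, 0.0, -1.0]]
force: [-0.7, 1.3, -0.6]
gripper_width: 0.403
gripper_force: 0.0
tcp [ 525.3 -362.   150.9] closeyaw -88.0 j6 109.1 shift None turn None clk 9.1
```

View pics/p4.png

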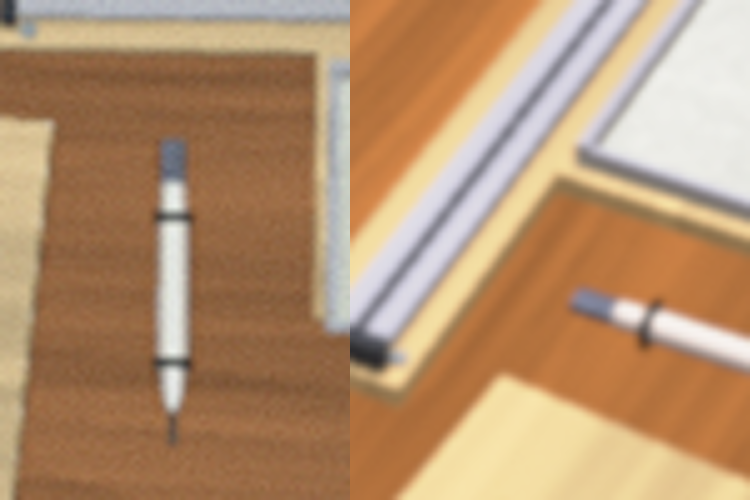

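The marker lies flat: broad tip at (173,139), fine tip at (172,445), collars at (173,216) and (172,362).

```bash
python3 -c "
from h import *
t=cap('top')
A=lambda u,v:[(u+.5)/5-.5+235,(v+.5)/5-.5+200]
p=plane(t,[A(173,139),A(172,445)],9);q=plane(t,[A(173,216),A(172,362)],14);print(p.round(1),q.round(1),p.mean(0),q.mean(0),np.diff(p,axis=0),np.diff(q,axis=0))
m=p.mean(0)*.5+q.mean(0)*.5;d=p[0]-p[1];y=np.degrees(np.arctan2(d[1],d[0]));print(m,y)
go([m[0],m[1],60],y+90)
for x in tiles(t,20):
  if 600<x[2].prod()<3500: print(x)
"
```

```text
[[540.6  78.9   9. ]
 [400.5  73.6   9. ]] [[504.1  77.3  14. ]
 [437.5  75.   14. ]] [470.59201201  76.28140086   9.        ] [470.75699624  76.13058212  14.        ] [[-140.0959264    -5.29781783    0.        ]] [[-66.59721876  -2.27970554   0.        ]]
[470.67450413  76.20599149  11.5       ] 2.165644947636233
tcp [ 525.2 -361.4  151.2] closeyaw -87.9 j6 109.1 shift [ -38.6 -439.3   91.5] turn -0.1 clk 9.2
(array([416.3, 189.1]), array([416.3, 189.3]), array([37.2, 37.3]), -8.1, array([218., 280.]))
(array([498.2, 229.6]), array([498.4, 229.3]), array([37.9, 36.4]), -24.5, array([202., 243.]))
(array([502.9, 312.8]), array([503.2, 312.7]), array([37.8, 37.1]), -7.6, array([166., 240.]))
```

```bash
echo '[[[0.4, -36, -439.5, 0, 0], [0.4, -36, -439.5, 0, 0], [0.4, -36, -439.5, 0, 0], [0.4, -36, -439.5, 0, 0], [0.4, -36, -439.5, 0, 0], [0.4, -36, -439.5, 0, 0], [0.4, -36, -439.5, 0, 0], [0.4, -36, -439.5, 0, 0], [0.4, -36, -439.5, 0, 0], [0.4, -36, -439.5, 0, 0]]]' | python3 nudge.py ; echo '[[[0.4, 0, 0, 50, 0], [0.4, 0, 0, 90, 0], [0.4, 0, 0, 90, 0], [0.4, 0, 0, 90, 0]]]' | python3 nudge.py; python3 -c "
from h import *
go([473.5,76.3,10.5],-87.8)"
```

```text
clock: 10.15
ee_pos: [472.5, 80.2, 152.4]
tool_rot: [[0.999, 0.043, 0.002], [0.043, -0.999, 0.002], [0.002, -0.001, -1.0]]
force: [0.1, -0.9, -0.6]
gripper_width: 0.398
gripper_force: 0.0
clock: 10.55
ee_pos: [473.2, 75.2, 62.2]
tool_rot: [[0.999, 0.037, -0.001], [0.037, -0.999, -0.001], [-0.001, 0.001, -1.0]]
force: [-0.2, -0.3, 1.5]
gripper_width: 0.399
gripper_force: 0.0
tcp [473.2  75.2  62.2] closeyaw -87.9 j6 59.4 shift [ 0.4 -1.1 51.7] turn -0.1 clk 10.6
```

```bash
echo '[[[0.4, 0.4, -1.1, 30, 0], [0.4, 0.4, -1.1, 46, 0], [0.4, 0.4, -1.1, 52, 0], [0.4, 0.4, -1.1, 52, 0], [0, 0.4, -1.1, 52, 0], [0, 0.4, -1.1, 52, 0], [0, 0.4, -1.1, 52, 0], [0, 0.4, -1.1, 52, 0], [0, 0.4, -1.1, 52, 0]]]' | python3 nudge.py 10; echo '[[[0, 0, 0, -10, 0], [0, 0, 0, -40, 0], [0, 0, 0, -80, 0], [0, 0, 0, -120, 0], [0, 0, 0, -150, 0], [0, 0, 0, -150, 0]]]' | python3 nudge.py; python3 -c "
from h import *
go([622.5,-290.8,160],-87.9)"
```

```text
clock: 11.45
ee_pos: [474.4, 76.4, 10.3]
tool_rot: [[0.999, 0.036, 0.001], [0.036, -0.999, 0.0], [0.001, -0.0, -1.0]]
force: [-0.4, 0.6, 7.1]
gripper_width: 0.151
gripper_force: 10.0
clock: 12.05
ee_pos: [476.2, 77.1, 164.6]
tool_rot: [[0.999, 0.036, 0.008], [0.036, -0.999, 0.004], [0.008, -0.003, -1.0]]
force: [0.7, -0.0, -1.0]
gripper_width: 0.158
gripper_force: 10.0
tcp [476.2  77.1 164.6] closeyaw -87.9 j6 59.3 shift [132.9 373.    4.4] turn -0.0 clk 12.1
```

```bash
python3 -c "
from h import *
t=cap('top')
A=lambda u,v:[(u+.5)/3-.5+225,(v+.5)/3-.5+160]
h=plane(t,[A(634,65)],87)[0];l=plane(t,[A(625,150)],53.5)[0];print(h,l,h[0]-24.5,l[0]+33.5)
c=cv2.resize(t['pixels'][170:230,370:460],None,fx=8,fy=8,interpolation=cv2.INTER_CUBIC)
cv2.imwrite('pics/c5.png',c[:,:,::-1])
"
```

```text
[ 643.17786605 -287.59639516   87.        ] [ 586.20007899 -288.94741111   53.5       ] 618.6778660475661 619.7000789893974
```

View pics/c5.png

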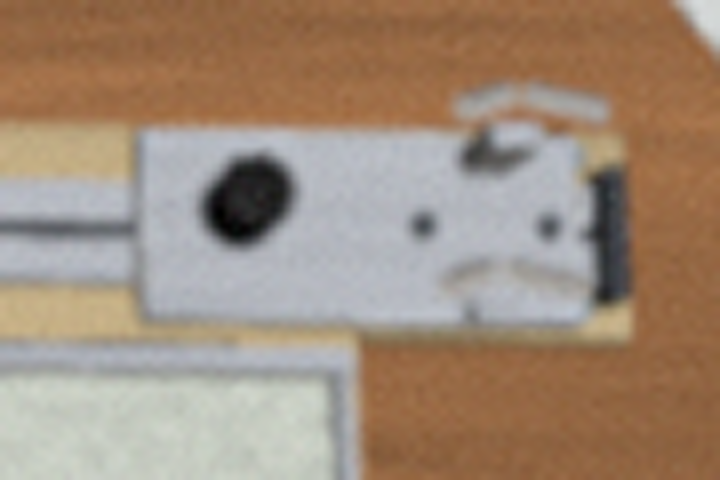

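```bash
python3 -c "
from h import *
t=cap('top')
A=lambda u,v:[(u+.5)/8-.5+370,(v+.5)/8-.5+170]
for u,v,z in((522,92,78),(453,106,90),(606,108,90),(505,262,50),(445,285,62),(590,285,62)): print(plane(t,[A(u,v)],z).round(1))
go([622.5,-290,160],-87.9)
"
```

```text
[[ 646.1 -287.6   78. ]]
[[ 638.3 -265.1   90. ]]
[[ 639.1 -307.    90. ]]
[[ 603.9 -289.6   50. ]]
[[ 594.  -269.4   62. ]]
[[ 595.4 -309.8   62. ]]
tcp [474.   76.2 160.6] closeyaw -88.0 j6 59.3 shift [135.6 371.2   0.4] turn -0.1 clk 12.2
```

```bash
echo '[[[0, 137, 370.5, 0, 0], [0, 137, 370.5, 0, 0], [0, 137, 370.5, 0, 0], [0, 137, 370.5, 0, 0], [0, 137, 370.5, 0, 0], [0, 137, 370.5, 0, 0], [0, 137, 370.5, 0, 0], [0, 137, 370.5, 0, 0], [0, 137, 370.5, 0, 0], [0, 137, 370.5, 0, 0]]]' | python3 nudge.py; echo '[[[0, 0, 0, 25, 0], [0, 0, 0, 50, 0], [0, 0, 0, 50, 0], [0, 0, 0, 50, 0], [0, 0, 0, 50, 0]]]' | python3 nudge.py;  python3 -c "
from h import *
go([624.5,-289,82],-87.9)
"
```

```text
clock: 13.15
ee_pos: [622.7, -290.2, 156.9]
tool_rot: [[0.999, 0.033, -0.004], [0.033, -0.999, 0.001], [-0.004, -0.001, -1.0]]
force: [-0.6, 1.1, -0.3]
gripper_width: 0.156
gripper_force: 10.0
clock: 13.65
ee_pos: [624.7, -288.9, 111.1]
tool_rot: [[0.999, 0.036, 0.002], [0.036, -0.999, -0.001], [0.002, 0.001, -1.0]]
force: [-0.4, 0.0, 0.3]
gripper_width: 0.152
gripper_force: 10.0
tcp [ 624.7 -288.9  111.1] closeyaw -87.9 j6 100.7 shift [-0.3  0.1 29.1] turn -0.0 clk 13.7
```

```bash
echo '[[[0, 0, 0, 20, 0], [0, 0, 0, 28, 0], [0, 0, 0, 31, 0], [0, 0, 0, 34, 0], [0, 0, 0, 37, 0], [0, 0, 0, 40, 0], [0, 0, 0, 42, 0], [0, 0, 0, 44, 0], [0, 0, 0, 45.5, 0], [0, 0, 0, 45.5, 0]]]' | python3 nudge.py 4;  python3 -c "
from h import *
go([624.5,-289,65.6],-87.9)
c=cap('side');b=cv2.resize(c['pixels'][80:190,260:380],None,fx=5,fy=5,interpolation=cv2.INTER_CUBIC);cv2.imwrite('pics/p6.png',b[:,:,::-1])
"
```

```text
clock: 14.65
ee_pos: [624.2, -289.4, 64.4]
tool_rot: [[0.999, 0.035, 0.001], [0.035, -0.999, -0.0], [0.001, 0.0, -1.0]]
force: [-0.6, -1.5, 2.9]
gripper_width: 0.155
gripper_force: 4.0
tcp [ 624.2 -289.4   64.4] closeyaw -88.0 j6 100.7 shift [ 0.3 -0.4 -1.2] turn -0.1 clk 14.7
```

View pics/p6.png

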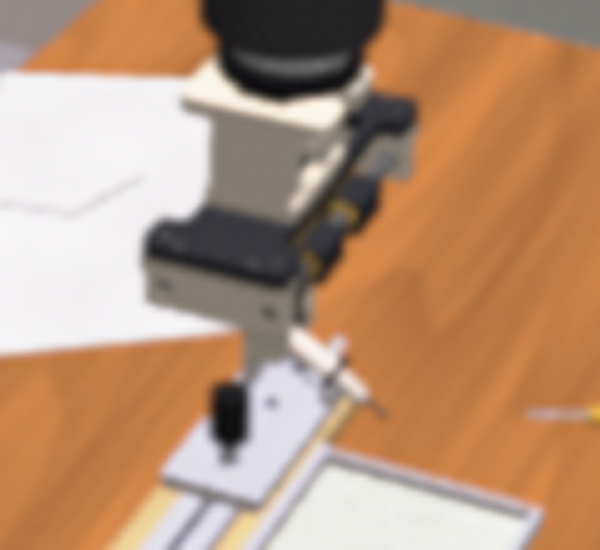

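It has pivoted, with the fine tip pointing down over the tray side at (384,412). Releasing and lifting.

```bash
echo '[[[0.45, 0, 0, 0, 0], [0.45, 0, 0, 0, 0], [0.45, 0, 0, 0, 0], [0.45, 0, 0, 0, 0], [0.45, 0, 0, -20, 0], [0.45, 0, 0, -60, 0], [0.45, 0, 0, -110, 0], [0.45, 0, 0, -150, 0], [0.45, 0, 0, -150, 0]]]' | python3 nudge.py; python3 -c "
from h import *
go([416.1,189.5,150],-8+180)
"
```

```text
clock: 15.6
ee_pos: [626.9, -290.5, 221.7]
tool_rot: [[0.999, 0.036, 0.011], [0.036, -0.999, -0.004], [0.011, 0.004, -1.0]]
force: [0.3, -0.8, 0.6]
gripper_width: 0.453
gripper_force: 0.0
tcp [ 626.9 -290.5  221.7] closeyaw -87.9 j6 100.7 shift [-194.1 -487.6   67.7] turn -79.9 clk 15.6
```

```bash
echo '[[[0.68, -194, -488, 0, 81], [0.68, -194, -488, 0, 81], [0.68, -194, -488, 0, 81], [0.68, -194, -488, 0, 81], [0.68, -194, -488, 0, 81], [0.68, -194, -488, 0, 81], [0.68, -194, -488, 0, 81], [0.68, -194, -488, 0, 81], [0.68, -194, -488, 0, 81], [0.68, -194, -488, 0, 81]]]' | python3 nudge.py; echo '[[[0.68, 0, 0, 0, 19], [0.68, 0, 0, 0, 19], [0.68, 0, 0, 0, 19], [0.68, 0, 0, 0, 19]]]' | python3 nudge.py; python3 -c "
from h import *
for n in ('top','side'):
  c=cap(n,'pics/m_%s.png'%n)
  for x in tiles(c,20):
    if 600<x[2].prod()<3500: print(n,x)
go([415.4,190.2,60],-7.5+180)
c=cv2.resize(cv2.imread('pics/m_side.png')[110:190,265:365],None,fx=6,fy=6,interpolation=cv2.INTER_CUBIC);cv2.imwrite('pics/p7.png',c)
"
```

```text
clock: 16.6
ee_pos: [443.3, 124.3, 214.2]
tool_rot: [[0.252, -0.968, 0.0], [-0.968, -0.252, 0.0], [-0.0, -0.001, -1.0]]
force: [1.1, 0.8, -0.8]
gripper_width: 0.682
gripper_force: 0.0
clock: 17.0
ee_pos: [444.0, 123.1, 214.0]
tool_rot: [[-0.071, -0.997, -0.0], [-0.997, 0.071, 0.0], [-0.0, 0.0, -1.0]]
force: [-0.1, 0.3, 0.3]
gripper_width: 0.678
gripper_force: 0.0
side (array([501.1, 315.2]), array([501. , 314.8]), array([39.1, 37.6]), -9.4, array([240., 342.]))
side (array([414.5, 191.5]), array([414.6, 191.2]), array([39.7, 38.6]), -7.5, array([309., 313.]))
side (array([496.4, 231.9]), array([496.6, 231.8]), array([38.3, 38.7]), -25.6, array([263., 312.]))
tcp [444.2 122.8 214.1] closeyaw 176.0 j6 -44.1 shift [-65.2  33.4 154.1] turn 3.5 clk 17.1
```

View pics/p7.png

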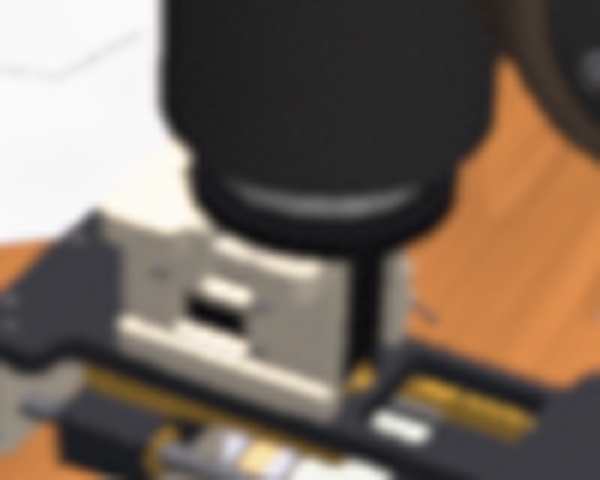

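The gripper hides the cradle in this view, so I'll check it later. On to the first tile.

```bash
echo '[[[0.68, -65, 33.4, 50, 3.5], [0.68, -65, 33.4, 100, 3.5], [0.68, -65, 33.4, 150, 3.5], [0.68, -65, 33.4, 175, 3.5], [0.68, -65, 33.4, 188, 3.5], [0.68, -65, 33.4, 192.5, 3.5], [0.68, -65, 33.4, 192.5, 3.5], [0.68, -65, 33.4, 192.5, 3.5]]]' | python3 nudge.py 20; echo '[[[0, 0, 0, 0, 0], [0, 0, 0, 0, 0], [0, 0, 0, 0, 0], [0, 0, 0, 0, 0], [0, 0, 0, 0, 0], [0, 0, 0, -30, 0], [0, 0, 0, -60, 0], [0, 0, 0, -90, 0], [0, 0, 0, -90, 0]]]' | python3 nudge.py 20; python3 -c "
from h import *
a=np.radians(2);X=np.array([np.cos(a),np.sin(a)]);Y=np.array([-np.sin(a),np.cos(a)]);F=np.array([571.7,-121.8])
for y in (55,0,-55): print(F-60*X+y*Y)
p=F-60*X-55*Y
go([p[0],p[1],110],182)
"
```

```text
clock: 17.9
ee_pos: [416.0, 190.3, 22.0]
tool_rot: [[-0.131, -0.991, 0.001], [-0.991, 0.131, 0.0], [-0.0, -0.0, -1.0]]
force: [-0.1, 0.9, -0.7]
gripper_width: 0.683
gripper_force: 0.0
clock: 18.8
ee_pos: [417.4, 191.8, 115.3]
tool_rot: [[-0.131, -0.991, 0.005], [-0.991, 0.131, 0.005], [-0.005, -0.004, -1.0]]
force: [-0.7, 0.1, 0.1]
gripper_width: 0.453
gripper_force: 20.0
[509.81707806 -68.92747432]
[ 511.73655038 -123.8939698 ]
[ 513.6560227  -178.86046529]
tcp [417.4 191.8 115.3] closeyaw 172.5 j6 -57.0 shift [ 354.8 -144.1    4.1] turn -9.5 clk 18.8
```

```bash
echo '[[[0, 355, -144, 0, -9.5], [0, 355, -144, 0, -9.5], [0, 355, -144, 0, -9.5], [0, 355, -144, 0, -9.5], [0, 355, -144, 0, -9.5], [0, 355, -144, 0, -9.5], [0, 355, -144, 0, -9.5], [0, 355, -144, 0, -9.5], [0, 355, -144, 0, -9.5], [0, 355, -144, 0, -9.5]]]' | python3 nudge.py; echo '[[[0, 0, 0, 30, 0], [0, 0, 0, 55, 0], [0, 0, 0, 55, 0], [0, 0, 0, 55, 0]]]' | python3 nudge.py; python3 -c "
from h import *
go([513.7,-178.9,30],182)
"
```

```text
clock: 19.8
ee_pos: [510.6, -181.7, 110.5]
tool_rot: [[0.03, -1.0, -0.002], [-1.0, -0.03, 0.0], [-0.0, 0.002, -1.0]]
force: [0.1, 0.8, -0.2]
gripper_width: 0.451
gripper_force: 20.0
clock: 20.2
ee_pos: [511.2, -179.9, 56.8]
tool_rot: [[0.035, -0.999, -0.001], [-0.999, -0.035, -0.0], [0.0, 0.001, -1.0]]
force: [-0.4, -0.5, 0.3]
gripper_width: 0.452
gripper_force: 20.0
tcp [ 511.2 -179.9   56.8] closeyaw -178.0 j6 0.7 shift [-1.  -2.5 26.8] turn 0.0 clk 20.2
```

```bash
echo '[[[0, -1, -5.5, 15, 0], [0, -1, -5.5, 22, 0], [0, -1, -5.5, 25.5, 0], [0, -1, -5.5, 25.5, 0], [0, -1, -5.5, 25.5, 0], [0.52, -1, -5.5, 25.5, 0], [0.52, -1, -5.5, 25.5, 0], [0.52, -1, -5.5, 25.5, 0], [0.52, -1, -5.5, 0, 0], [0.52, -1, -5.5, -50, 0]]]' | python3 nudge.py; echo '[[[0.68, 0, 0, -40, 0], [0.68, 0, 0, -40, 0], [0.68, 0, 0, -40, 0]]]' | python3 nudge.py;python3 -c "
from h import *
go([497.6,230.7,120],-25+180)
for n in ('top','side'):
  c=cap(n)
  for x in tiles(c,20):
    if 600<x[2].prod()<3500: print(n,x)
"
```

```text
clock: 21.2
ee_pos: [514.2, -179.5, 104.2]
tool_rot: [[0.033, -0.999, -0.008], [-0.999, -0.033, 0.001], [-0.001, 0.008, -1.0]]
force: [1.4, 1.1, 0.3]
gripper_width: 0.522
gripper_force: 0.0
clock: 21.5
ee_pos: [517.4, -179.6, 148.0]
tool_rot: [[0.033, -0.999, 0.003], [-0.999, -0.033, 0.0], [-0.0, -0.003, -1.0]]
force: [-0.4, 0.5, -1.2]
gripper_width: 0.669
gripper_force: 0.0
tcp [ 517.4 -179.6  148. ] closeyaw -178.1 j6 0.6 shift [-410.7    6.3   28. ] turn 26.9 clk 21.5
top (array([ 518.9, -172.9]), array([ 517.2, -173.8]), array([34.5, 22.7]), 2.0, array([379., 240.]))
top (array([498.2, 229.8]), array([498.6, 229.6]), array([37.2, 36.4]), -24.4, array([202., 243.]))
top (array([503.1, 312.8]), array([503.1, 313. ]), array([37.6, 37.5]), -8.0, array([166., 239.]))
side (array([501.2, 314.9]), array([501.5, 314.6]), array([39.4, 39.1]), -8.1, array([240., 342.]))
side (array([496.5, 231.8]), array([497. , 231.8]), array([38.3, 39.3]), -25.1, array([263., 312.]))
side (array([ 517.4, -186.8]), array([ 517.6, -187.3]), array([37.5, 40.9]), 2.0, array([336., 192.]))
```

```bash
echo '[[[0.68, -410.7, 6.3, 0, 27], [0.68, -410.7, 6.3, 0, 27], [0.68, -410.7, 6.3, 0, 27], [0.68, -410.7, 6.3, 0, 27], [0.68, -410.7, 6.3, 0, 27], [0.68, -410.7, 6.3, 0, 27], [0.68, -410.7, 6.3, 0, 27], [0.68, -410.7, 6.3, 0, 27], [0.68, -410.7, 6.3, 0, 27], [0.68, -410.7, 6.3, 0, 27]]]' | python3 nudge.py; echo '[[[0.68, 0, 0, 50, 0], [0.68, 0, 0, 80, 0], [0.68, 0, 0, 80, 0], [0.68, 0, 0, 80, 0]]]' | python3 nudge.py; python3 -c "
from h import *
go([497.6,230.7,21.8],-25+180)
"
```

```text
clock: 22.6
ee_pos: [496.3, 233.7, 144.9]
tool_rot: [[-0.421, -0.907, -0.002], [-0.907, 0.421, -0.002], [0.002, 0.001, -1.0]]
force: [-0.5, -0.2, -1.1]
gripper_width: 0.678
gripper_force: 0.0
clock: 23.0
ee_pos: [496.8, 229.7, 66.2]
tool_rot: [[-0.424, -0.906, -0.002], [-0.906, 0.424, -0.002], [0.003, 0.001, -1.0]]
force: [0.0, 0.1, 0.3]
gripper_width: 0.679
gripper_force: 0.0
tcp [496.8 229.7  66.2] closeyaw 154.9 j6 -70.5 shift [-1.3 -0.4 44.4] turn -0.1 clk 23.0
```

```bash
echo '[[[0.68, -1.3, -0.4, 30, 0], [0.68, -1.3, -0.4, 44.4, 0], [0.68, -1.3, -0.4, 44.4, 0], [0, -1.3, -0.4, 44.4, 0], [0, -1.3, -0.4, 44.4, 0], [0, -1.3, -0.4, 44.4, 0], [0, -1.3, -0.4, 44.4, 0], [0, -1.3, -0.4, 20, 0], [0, -1.3, -0.4, -20, 0], [0, -1.3, -0.4, -45, 0]]]' | python3 nudge.py 20; echo '[[[0, 0, 0, 0, 0], [0, 0, 0, 0, 0]]]' | python3 nudge.py; python3 -c "
from h import *
go([515.5,-123.9,110],182)
"
```

```text
clock: 24.0
ee_pos: [498.5, 232.1, 114.4]
tool_rot: [[-0.424, -0.906, 0.002], [-0.906, 0.424, 0.001], [-0.002, -0.001, -1.0]]
force: [0.2, 0.6, -0.4]
gripper_width: 0.45
gripper_force: 20.0
clock: 24.2
ee_pos: [497.9, 231.9, 112.5]
tool_rot: [[-0.424, -0.906, 0.001], [-0.906, 0.424, 0.002], [-0.002, -0.0, -1.0]]
force: [-0.7, -1.0, -0.2]
gripper_width: 0.445
gripper_force: 20.0
tcp [497.9 231.9 112.5] closeyaw 154.9 j6 -70.5 shift [ 314.7 -166.8    1.9] turn -27.1 clk 24.2
```

```bash
echo '[[[0, 314.7, -167, 0, -27], [0, 314.7, -167, 0, -27], [0, 314.7, -167, 0, -27], [0, 314.7, -167, 0, -27], [0, 314.7, -167, 0, -27], [0, 314.7, -167, 0, -27], [0, 314.7, -167, 0, -27], [0, 314.7, -167, 0, -27], [0, 314.7, -167, 0, -27], [0, 314.7, -167, 0, -27]]]' | python3 nudge.py; echo '[[[0, 0, 0, 30, 0], [0, 0, 0, 50, 0], [0, 0, 0, 50, 0], [0, 0, 0, 50, 0]]]' | python3 nudge.py; python3 -c "
from h import *
go([515.5,-123.9,31],182);print(manip.observe()['gripper_width'])
"
```

```text
clock: 25.2
ee_pos: [515.0, -124.2, 110.8]
tool_rot: [[0.032, -0.999, -0.002], [-0.999, -0.032, 0.0], [-0.0, 0.002, -1.0]]
force: [-0.4, 0.4, -1.0]
gripper_width: 0.451
gripper_force: 20.0
clock: 25.6
ee_pos: [515.7, -123.2, 61.8]
tool_rot: [[0.035, -0.999, -0.001], [-0.999, -0.035, -0.0], [0.0, 0.001, -1.0]]
force: [-0.3, 0.6, 0.6]
gripper_width: 0.45
gripper_force: 20.0
tcp [ 515.7 -123.2   61.8] closeyaw -178.0 j6 -5.8 shift [ 0.7  0.2 30.8] turn 0.0 clk 25.6
0.45008411072790044
```

```bash
echo '[[[0, 0.7, 0, 20, 0], [0, 0.7, 0, 27, 0], [0, 0.7, 0, 30.8, 0], [0, 0.7, 0, 30.8, 0], [0, 0.7, 0, 30.8, 0], [0.52, 0.7, 0, 30.8, 0], [0.52, 0.7, 0, 30.8, 0], [0.52, 0.7, 0, 30.8, 0], [0.52, 0.7, 0, 0, 0], [0.52, 0.7, 0, -50, 0]]]' | python3 nudge.py; echo '[[[0.68, 0, 0, -40, 0], [0.68, 0, 0, -40, 0], [0.68, 0, 0, -40, 0]]]' | python3 nudge.py;python3 -c "
from h import *
go([502.1,313.8,120],-8.3+180)
for n in ('top','side'):
  c=cap(n)
  for x in tiles(c,20):
    if 600<x[2].prod()<3500: print(n,x)
"
```

```text
clock: 26.6
ee_pos: [513.2, -125.0, 109.8]
tool_rot: [[0.033, -0.999, -0.007], [-0.999, -0.033, -0.0], [0.0, 0.007, -1.0]]
force: [1.4, -0.1, 0.5]
gripper_width: 0.52
gripper_force: 0.0
clock: 26.9
ee_pos: [516.1, -124.8, 152.9]
tool_rot: [[0.033, -0.999, 0.003], [-0.999, -0.033, 0.001], [-0.0, -0.003, -1.0]]
force: [-0.5, 0.3, 0.3]
gripper_width: 0.67
gripper_force: 0.0
tcp [ 516.1 -124.8  152.9] closeyaw -178.1 j6 -5.7 shift [-4.388e+02 -4.000e-01  3.310e+01] turn 10.2 clk 26.9
top (array([503. , 313.1]), array([503.3, 313.1]), array([37.8, 37.1]), -7.6, array([166., 240.]))
side (array([501.3, 314.9]), array([501.5, 314.7]), array([39.3, 39. ]), -7.1, array([240., 342.]))
side (array([ 516.6, -132.6]), array([ 516.3, -133.3]), array([40.4, 37.8]), -0.9, array([328., 204.]))
side (array([ 517.4, -186.8]), array([ 517.6, -187.3]), array([37.5, 40.9]), 2.0, array([336., 192.]))
```

```bash
echo '[[[0.68, -438.8, -0.4, 0, 10], [0.68, -438.8, -0.4, 0, 10], [0.68, -438.8, -0.4, 0, 10], [0.68, -438.8, -0.4, 0, 10], [0.68, -438.8, -0.4, 0, 10], [0.68, -438.8, -0.4, 0, 10], [0.68, -438.8, -0.4, 0, 10], [0.68, -438.8, -0.4, 0, 10], [0.68, -438.8, -0.4, 0, 10], [0.68, -438.8, -0.4, 0, 10]]]' | python3 nudge.py; echo '[[[0.68, 0, 0, 50, 0], [0.68, 0, 0, 80, 0], [0.68, 0, 0, 80, 0], [0.68, 0, 0, 80, 0]]]' | python3 nudge.py; python3 -c "
from h import *
go([502.1,313.8,21.8],-8+180)
c=cap('side')
for x in tiles(c,20):
    if 600<x[2].prod()<3500: print(x)
"
```

```text
clock: 28.0
ee_pos: [500.9, 318.0, 149.5]
tool_rot: [[-0.137, -0.991, -0.001], [-0.991, 0.137, -0.002], [0.002, 0.001, -1.0]]
force: [-0.4, -1.3, -0.2]
gripper_width: 0.679
gripper_force: 0.0
clock: 28.4
ee_pos: [501.4, 312.9, 71.0]
tool_rot: [[-0.141, -0.99, -0.001], [-0.99, 0.141, -0.003], [0.003, 0.001, -1.0]]
force: [-0.5, 0.8, 0.2]
gripper_width: 0.679
gripper_force: 0.0
tcp [501.4 312.9  71. ] closeyaw 171.9 j6 -59.0 shift [-1.1 -0.7 49.2] turn -0.1 clk 28.4
(array([501.2, 315.2]), array([501. , 314.2]), array([40.2, 37.5]), -9.4, array([240., 342.]))
```

```bash
echo '[[[0.68, -1.1, -0.7, 35, 0], [0.68, -1.1, -0.7, 49, 0], [0.68, -1.1, -0.7, 49, 0], [0, -1.1, -0.7, 49, 0], [0, -1.1, -0.7, 49, 0], [0, -1.1, -0.7, 49, 0], [0, -1.1, -0.7, 49, 0], [0, -1.1, -0.7, 20, 0], [0, -1.1, -0.7, -20, 0], [0, -1.1, -0.7, -45, 0]]]' | python3 nudge.py 20; echo '[[[0, 0, 0, 0, 0], [0, 0, 0, 0, 0]]]' | python3 nudge.py; python3 -c "
from h import *
go([513.5,-69,110],182)
"
```

```text
clock: 29.45
ee_pos: [503.0, 315.2, 119.5]
tool_rot: [[-0.14, -0.99, 0.002], [-0.99, 0.14, 0.002], [-0.002, -0.002, -1.0]]
force: [-0.5, 0.7, -0.5]
gripper_width: 0.446
gripper_force: 20.0
clock: 29.65
ee_pos: [502.3, 314.9, 117.5]
tool_rot: [[-0.141, -0.99, 0.001], [-0.99, 0.141, 0.002], [-0.002, -0.001, -1.0]]
force: [-0.5, 0.4, -0.7]
gripper_width: 0.45
gripper_force: 20.0
tcp [502.3 314.9 117.5] closeyaw 171.9 j6 -59.0 shift [378.5 -65.2   6.9] turn -10.1 clk 29.6
```

```bash
echo '[[[0, 378.5, -65, 0, -10], [0, 378.5, -65, 0, -10], [0, 378.5, -65, 0, -10], [0, 378.5, -65, 0, -10], [0, 378.5, -65, 0, -10], [0, 378.5, -65, 0, -10], [0, 378.5, -65, 0, -10], [0, 378.5, -65, 0, -10], [0, 378.5, -65, 0, -10], [0, 378.5, -65, 0, -10]]]' | python3 nudge.py; echo '[[[0, 0, 0, 30, 0], [0, 0, 0, 50, 0], [0, 0, 0, 50, 0], [0, 0, 0, 50, 0]]]' | python3 nudge.py; python3 -c "
from h import *
go([513.5,-69,31],182);print(manip.observe()['gripper_width'])
"
```

```text
clock: 30.65
ee_pos: [512.5, -70.2, 115.6]
tool_rot: [[0.031, -1.0, -0.002], [-1.0, -0.031, -0.0], [0.0, 0.002, -1.0]]
force: [-0.1, 0.4, -0.3]
gripper_width: 0.453
gripper_force: 20.0
clock: 31.05
ee_pos: [513.3, -68.5, 66.5]
tool_rot: [[0.035, -0.999, -0.001], [-0.999, -0.035, -0.001], [0.0, 0.001, -1.0]]
force: [-0.8, 0.5, 1.1]
gripper_width: 0.453
gripper_force: 20.0
tcp [513.3 -68.5  66.5] closeyaw -178.0 j6 -12.2 shift [ 0.5 -0.3 35.5] turn -0.0 clk 31.1
0.4527126215392109
```

Place it, rise, and move off to the left so that I can see the tray and cradle.

```bash
echo '[[[0, 0.5, 0, 25, 0], [0, 0.5, 0, 32, 0], [0, 0.5, 0, 35.5, 0], [0, 0.5, 0, 35.5, 0], [0, 0.5, 0, 35.5, 0], [0.52, 0.5, 0, 35.5, 0], [0.52, 0.5, 0, 35.5, 0], [0.52, 0.5, 0, 35.5, 0], [0.52, 0.5, 0, 0, 0], [0.52, 0.5, 0, -50, 0]]]' | python3 nudge.py; echo '[[[0.25, -50, 0, -40, 0], [0.25, -100, 0, -40, 0], [0.25, -150, 0, -40, 0], [0.25, -200, 0, -40, 0], [0.25, -250, 0, -40, 0], [0.25, -300, 0, -40, 0], [0.25, -300, 0, -40, 0], [0.25, -300, 0, -40, 0]]]' | python3 nudge.py;python3 -c "
from h import *
for n in ('top','side'):
  c=cap(n)
  if n=='top': cv2.imwrite('pics/p8.png',cv2.resize(c['pixels'][160:310,285:485],None,fx=4,fy=4,interpolation=cv2.INTER_CUBIC)[:,:,::-1])
  for x in tiles(c,28):
    if 600<x[2].prod()<3500: print(n,x)
go([424.7,-125.6,120],182)
"
```

```text
clock: 32.05
ee_pos: [511.3, -70.1, 115.3]
tool_rot: [[0.033, -0.999, -0.006], [-0.999, -0.033, -0.001], [0.001, 0.006, -1.0]]
force: [1.2, 0.5, -0.1]
gripper_width: 0.518
gripper_force: 0.0
clock: 32.85
ee_pos: [503.1, 232.0, 156.4]
tool_rot: [[0.036, -0.999, -0.0], [-0.999, -0.036, -0.0], [0.0, 0.0, -1.0]]
force: [-0.5, -1.8, -0.3]
gripper_width: 0.255
gripper_force: 0.0
top (array([ 516.4, -179.5]), array([ 516.2, -179.3]), array([34.3, 36.8]), 2.0, array([382., 240.]))
top (array([ 514.3, -125.6]), array([ 514.4, -125.7]), array([35.2, 34.1]), 0.5, array([358., 240.]))
top (array([512.5, -70.5]), array([512.5, -70.1]), array([34.3, 36.8]), 2.0, array([334., 241.]))
side (array([506.9, -64.1]), array([511. , -69.1]), array([38.3, 43. ]), 0.3, array([319., 219.]))
tcp [503.  229.6 156.4] closeyaw -178.1 j6 -42.9 shift [352.4  90.2  36.6] turn -0.1 clk 33.0
```

View pics/p8.png

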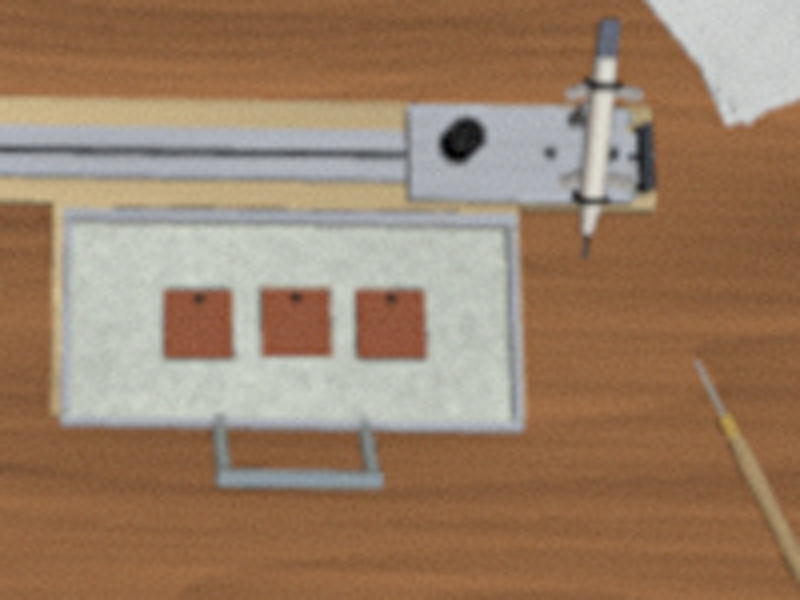

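The three tiles sit flat and side by side in the tray. The marker is in its cradle with the fine tip at (586,258), matching the earlier broad-tip position, so it is home. Now to the bar.

```bash
echo '[[[0.25, 352, 90, 0, 0], [0.25, 352, 90, 0, 0], [0.25, 352, 90, 0, 0], [0.25, 352, 90, 0, 0], [0.25, 352, 90, 0, 0], [0.25, 352, 90, 0, 0], [0.25, 352, 90, 0, 0], [0.25, 352, 90, 0, 0], [0.25, 352, 90, 0, 0], [0.25, 352, 90, 0, 0]]]' | python3 nudge.py; echo '[[[0.25, 0, 0, 30, 0], [0.25, 0, 0, 60, 0], [0.25, 0, 0, 60, 0], [0.25, 0, 0, 60, 0]]]' | python3 nudge.py; python3 -c "
from h import *
go([424.7,-125.6,46],182)
"
```

```text
clock: 33.95
ee_pos: [424.5, -125.7, 156.8]
tool_rot: [[0.03, -1.0, 0.0], [-1.0, -0.03, 0.0], [-0.0, -0.0, -1.0]]
force: [0.7, -0.5, -0.9]
gripper_width: 0.247
gripper_force: 0.0
clock: 34.35
ee_pos: [425.2, -124.3, 97.0]
tool_rot: [[0.035, -0.999, -0.001], [-0.999, -0.035, -0.001], [0.001, 0.001, -1.0]]
force: [-0.0, 0.9, 1.0]
gripper_width: 0.249
gripper_force: 0.0
tcp [ 425.2 -124.3   97. ] closeyaw -178.0 j6 -7.4 shift [ 1.2  0.5 51. ] turn -0.0 clk 34.4
```

```bash
echo '[[[0.25, 1, 0.5, 25, 0], [0.25, 1, 0.5, 42, 0], [0.25, 1, 0.5, 51, 0], [0.25, 1, 0.5, 51, 0], [0, 1, 0.5, 51, 0], [0, 1, 0.5, 51, 0], [0, 1, 0.5, 51, 0], [0, 1, 0.5, 51, 0], [0, 1, 0.5, 51, 0]]]' | python3 nudge.py 15; python3 -c "
from h import *
go()
for th in (.05,.1,.15,.2,.25,.3,.35,.4): print(th, round(-154*np.cos(th)+36.5*np.sin(th)+154,1), round(36.5*np.cos(th)+154*np.sin(th)-36.5,1))
"
```

```text
clock: 35.25
ee_pos: [426.0, -125.6, 46.6]
tool_rot: [[0.034, -0.999, 0.003], [-0.999, -0.034, 0.0], [-0.0, -0.003, -1.0]]
force: [0.5, 1.6, 7.2]
gripper_width: 0.109
gripper_force: 15.0
tcp [ 426.  -125.6   46.6] closeyaw -178.1 j6 -7.3 shift None turn None clk 35.2
0.05 2.0 7.7
0.1 4.4 15.2
0.15 7.2 22.6
0.2 10.3 29.9
0.25 13.8 37.0
0.3 17.7 43.9
0.35 21.9 50.6
0.4 26.4 57.1
```

```bash
echo '[[[0, 0, -1, -4, 0], [0, 0, -2, -7.7, 0], [0, 0, -4.4, -15.2, 0], [0, 0, -7.2, -22.6, 0], [0, 0, -8.7, -26.3, 0], [0, 0, -10.3, -29.9, 0], [0, 0, -12, -33.5, 0], [0, 0, -13.8, -37, 0], [0, 0, -15.7, -40.5, 0], [0, 0, -17.7, -43.9, 0]]]' | python3 nudge.py; echo '[[[0, 0, 0, 0, 0], [0, 0, 0, 0, 0], [0, 0, 0, 0, 0], [0, 0, 0, 0, 0], [0, 0, 0, 0, 0]]]' | python3 nudge.py; python3 -c "
from h import *
c=cap('side')
cv2.imwrite('pics/p9.png',cv2.resize(c['pixels'][110:260,250:450],None,fx=4,fy=4,interpolation=cv2.INTER_CUBIC)[:,:,::-1])
for x in tiles(c,28):
  if 300<x[2].prod()<3500: print(x)
"
```

```text
clock: 36.25
ee_pos: [442.9, -125.2, 89.8]
tool_rot: [[0.033, -0.999, 0.001], [-0.999, -0.033, -0.0], [0.0, -0.001, -1.0]]
force: [6.6, -1.1, -7.1]
gripper_width: 0.106
gripper_force: 15.0
clock: 36.75
ee_pos: [442.8, -125.2, 89.6]
tool_rot: [[0.033, -0.999, 0.001], [-0.999, -0.033, -0.0], [0.0, -0.001, -1.0]]
force: [4.8, -1.9, -5.4]
gripper_width: 0.107
gripper_force: 15.0
(array([524.3, -88.2]), array([524.1, -87.9]), array([34.2, 47.2]), 2.8, array([317., 211.]))
```

View pics/p9.png

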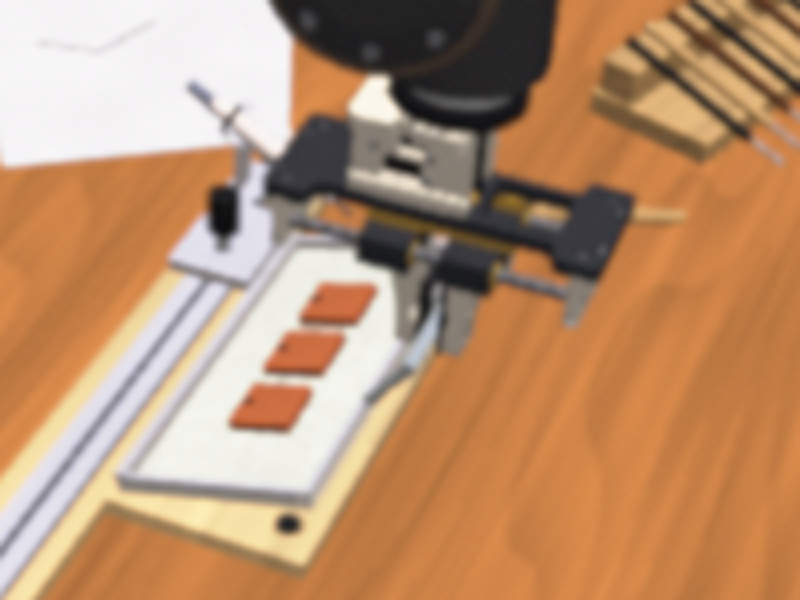

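The tray is up but the tiles, at (270,407), (305,352) and (338,302), still stand off the fence. I'll work out the true tilt from the lip's corner at (314,490).

```bash
python3 -c "
from h import *
c=cap('side')
a=np.radians(2);X=np.array([np.cos(a),np.sin(a),0]);Y=np.array([-np.sin(a),np.cos(a),0]);F=np.array([571.7,-121.8,20])
o=np.array(c['position'])
for u,v in ((314,490),(310,497),(122,478)):
  d=rays(c,[[(u+.5)/4-.5+250,(v+.5)/4-.5+110]])[0]
  p=o+d*(((F+130*Y-o)@Y)/(d@Y)); print((p-F)@X,p[2]-20)
# tile centre if on plane tilted .29
for th in (.15,.2,.25,.29):
  H=F+7*X+np.array([0,0,-6.5]); n=np.cos(th)*np.array([0,0,1])+np.sin(th)*X; e=np.cos(th)*X-np.sin(th)*np.array([0,0,1])
  print(th,[[((p:=o+(d:=rays(c,[[u/4+250,v/4+110]])[0])*((H+14.5*n-o)@n)/(d@n))-H)@e+7, (p-H)@Y] for u,v in((270,407),(305,352),(338,302))])
go()
"
```

```text
-108.95536318677061 44.506058154816515
-106.96634627925188 38.5289526559676
6.617938106021333 8.552838552549247
0.15 [[np.float64(-53.79980460137294), np.float64(46.43173064688954)], [np.float64(-53.58300360333025), np.float64(-9.994250171096262)], [np.float64(-54.12650235822387), np.float64(-64.65746745766278)]]
0.2 [[np.float64(-56.473653685789365), np.float64(50.16651434825822)], [np.float64(-56.25086460802948), np.float64(-6.040743163894154)], [np.float64(-56.80936258491831), np.float64(-60.442192334890095)]]
0.25 [[np.float64(-59.47030159924819), np.float64(54.20327775171136)], [np.float64(-59.240614179235735), np.float64(-1.7672701565949054)], [np.float64(-59.816391685391736), np.float64(-55.88656835111397)]]
0.29 [[np.float64(-62.13434142111515), np.float64(57.68656440936864)], [np.float64(-61.8984000471784), np.float64(1.9205036023521727)], [np.float64(-62.48984298899043), np.float64(-51.95593331425228)]]
tcp [ 442.8 -125.2   89.5] closeyaw -178.1 j6 -7.0 shift None turn None clk 36.9
```

```bash
echo '[[[0, 0, -2, -3.5, 0], [0, 0, -4.2, -6.7, 0], [0, 0, -6.4, -10, 0], [0, 0, -8.7, -13.2, 0], [0, 0, -11, -16.3, 0], [0, 0, -13.5, -19.5, 0], [0, 0, -13.5, -19.5, 0], [0, 0, -13.5, -19.5, 0], [0, 0, -13.5, -19.5, 0], [0, 0, -13.5, -19.5, 0]]]' | python3 nudge.py; cat > tl.py <<'E'
from h import *
import sys
th=float(sys.argv[1]); c=cap('side')
a=np.radians(2);X=np.array([np.cos(a),np.sin(a),0]);Y=np.array([-np.sin(a),np.cos(a),0]);Z=np.array([0,0,1.]);F=np.array([571.7,-121.8,20])
H=F+7*X-6.5*Z; n=np.cos(th)*Z+np.sin(th)*X; e=np.cos(th)*X-np.sin(th)*Z; o=np.array(c['position'])
hsv=cv2.cvtColor(c["pixels"],cv2.COLOR_RGB2HSV).astype(int); m=(hsv[...,0]<=10)&(hsv[...,1]>140)&(hsv[...,2]>120); m=cv2.morphologyEx(m.astype(np.uint8),cv2.MORPH_OPEN,np.ones((3,3)))
for k in blobs(m,80):
    M=cv2.moments(k); u=[M["m10"]/M["m00"],M["m01"]/M["m00"]]
    if not(280<u[0]<370 and 165<u[1]<260): continue
    d=rays(c,[u])[0]; p=o+d*((H+13.5*n-o)@n)/(d@n); print(np.round(u),cv2.contourArea(k),"tray x,y",round((p-H)@e+7,1),round((p-H)@Y,1))
E
python3 tl.py 0.44
```

```text
clock: 37.85
ee_pos: [455.4, -124.8, 108.9]
tool_rot: [[0.033, -0.999, -0.001], [-0.999, -0.033, -0.0], [0.0, 0.001, -1.0]]
force: [2.7, -4.9, -4.8]
gripper_width: 0.108
gripper_force: 15.0
[301. 209.] 98.5 tray x,y -21.9 55.7
[311. 196.] 95.0 tray x,y -24.5 -0.2
[320. 184.] 81.5 tray x,y -25.4 -52.1
```

```bash
echo '[[[0, 0, 0, 0, 0], [0, 0, 0, 0, 0], [0, 0, 0, 0, 0], [0, 0, 0, 0, 0], [0, 0, 0, 0, 0]]]' | python3 nudge.py; python3 tl.py 0.44; python3 -c "
from h import *
c=cap('side')
cv2.imwrite('pics/p10.png',cv2.resize(c['pixels'][160:250,270:390],None,fx=6,fy=6,interpolation=cv2.INTER_CUBIC)[:,:,::-1])
go()
for th in (.44,.4,.35,.3,.25,.2,.15,.1,.05,0): print(th, round(-154*np.cos(th)+36.5*np.sin(th)-(-154*np.cos(.44)+36.5*np.sin(.44)),1), round(36.5*np.cos(th)+154*np.sin(th)-36.5*np.cos(.44)-154*np.sin(.44),1))"
```

```text
clock: 38.4
ee_pos: [455.5, -124.8, 109.0]
tool_rot: [[0.033, -0.999, -0.001], [-0.999, -0.033, -0.0], [0.0, 0.001, -1.0]]
force: [1.1, -4.3, -3.5]
gripper_width: 0.106
gripper_force: 15.0
[301. 209.] 98.5 tray x,y -21.9 55.7
[311. 196.] 94.0 tray x,y -24.3 -0.4
[320. 184.] 81.5 tray x,y -25.4 -52.1
tcp [ 455.5 -124.8  109. ] closeyaw -178.1 j6 -6.7 shift None turn None clk 38.5
0.44 0.0 0.0
0.4 -3.8 -5.0
0.35 -8.4 -11.5
0.3 -12.6 -18.2
0.25 -16.4 -25.2
0.2 -19.9 -32.3
0.15 -23.0 -39.5
0.1 -25.8 -46.9
0.05 -28.2 -54.5
0 -30.2 -62.1
```

View pics/p10.png

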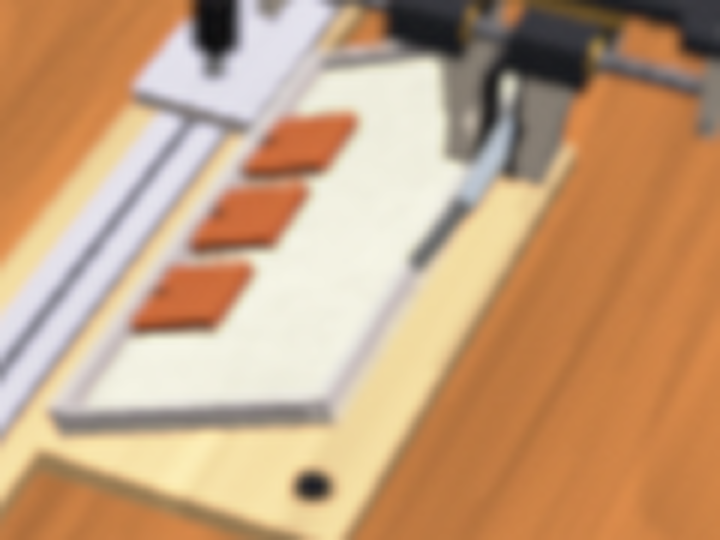

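All three tiles lie against the fence: left edges at (145,300), (200,225), (255,150). Lowering gently.

```bash
echo '[[[0, 0, 3.8, 5, 0], [0, 0, 8.4, 11.5, 0], [0, 0, 12.6, 18.2, 0], [0, 0, 16.4, 25.2, 0], [0, 0, 19.9, 32.3, 0], [0, 0, 21.5, 36, 0], [0, 0, 23, 39.5, 0], [0, 0, 24.4, 43, 0], [0, 0, 25.8, 47, 0], [0, 0, 27, 51, 0]]]' | python3 nudge.py; echo '[[[0, 0, 1.2, 3.5, 0], [0, 0, 2, 6, 0], [0, 0, 2.6, 8.5, 0], [0, 0, 3, 10.5, 0], [0, 0, 3, 11, 0], [0, 0, 3, 11, 0], [0, 0, 3, 11, 0]]]' | python3 nudge.py; python3 -c "
from h import *
go([426,-125.6,46.6])
print(manip.observe()['force'])"; python3 tl.py 0
```

```text
clock: 39.5
ee_pos: [428.8, -125.3, 57.8]
tool_rot: [[0.033, -0.999, 0.0], [-0.999, -0.033, 0.0], [-0.0, -0.0, -1.0]]
force: [-0.9, 3.9, -0.9]
gripper_width: 0.105
gripper_force: 15.0
clock: 40.2
ee_pos: [426.1, -125.5, 47.5]
tool_rot: [[0.033, -0.999, 0.0], [-0.999, -0.033, 0.0], [-0.0, -0.0, -1.0]]
force: [-2.0, 7.0, 6.6]
gripper_width: 0.104
gripper_force: 15.0
tcp [ 426.1 -125.5   47.5] closeyaw -178.1 j6 -7.3 shift [0.1 0.1 0.9] turn None clk 40.2
[-2.00350874  7.04953171  6.55627225]
[304. 213.] 126.0 tray x,y -20.3 54.5
[313. 200.] 112.5 tray x,y -21.3 -1.0
```

```bash
echo '[[[0.25, 0, 0, 0, 0], [0.25, 0, 0, 0, 0], [0.25, 0, 0, 0, 0], [0.25, 0, 0, -10, 0], [0.25, 0, 0, -30, 0], [0.25, 0, 0, -60, 0], [0.25, 0, 0, -100, 0], [0.5, 0, 0, -100, 0], [0.5, 0, 0, -100, 0]]]' | python3 nudge.py; python3 tl.py 0; python3 -c "
from h import *
for x in tiles(cap('top'),28):
  if 300<x[2].prod()<3500: print(x)
go([618,-214.3,130],182)"
```

```text
clock: 41.15
ee_pos: [426.5, -125.7, 148.6]
tool_rot: [[0.033, -0.999, 0.003], [-0.999, -0.033, 0.0], [-0.0, -0.003, -1.0]]
force: [-0.9, -0.2, -0.8]
gripper_width: 0.371
gripper_force: 0.0
[304. 213.] 126.0 tray x,y -20.3 54.5
[313. 200.] 113.5 tray x,y -21.2 -1.0
[322. 188.] 104.0 tray x,y -21.9 -54.1
(array([552.2, -69.9]), array([551.6, -69.5]), array([34.8, 37.2]), 2.0, array([334., 223.]))
tcp [ 425.3 -125.7  146.9] closeyaw -178.1 j6 -7.2 shift [  94.9 -189.7   16.8] turn -0.1 clk 41.2
```

```bash
echo '[[[0.5, 95, -190, 0, 0], [0.5, 95, -190, 0, 0], [0.5, 95, -190, 0, 0], [0.5, 95, -190, 0, 0], [0.5, 95, -190, 0, 0], [0.5, 95, -190, 0, 0], [0.5, 95, -190, 0, 0], [0.5, 95, -190, 0, 0]]]' | python3 nudge.py; echo '[[[0.5, 0, 0, 30, 0], [0.5, 0, 0, 40, 0], [0.5, 0, 0, 40, 0]]]' | python3 nudge.py; python3 -c "
from h import *
go([618,-214.3,57],182)"
```

```text
clock: 42.05
ee_pos: [617.6, -213.8, 146.8]
tool_rot: [[0.033, -0.999, -0.001], [-0.999, -0.033, 0.0], [-0.0, 0.001, -1.0]]
force: [-0.2, 0.3, -0.2]
gripper_width: 0.501
gripper_force: 0.0
clock: 42.35
ee_pos: [617.1, -213.7, 105.8]
tool_rot: [[0.034, -0.999, -0.003], [-0.999, -0.034, 0.0], [-0.001, 0.003, -1.0]]
force: [-1.2, 0.3, 0.2]
gripper_width: 0.497
gripper_force: 0.0
tcp [ 617.1 -213.7  105.8] closeyaw -178.1 j6 4.0 shift [ 0.7 -1.  48.8] turn -0.1 clk 42.4
```

```bash
echo '[[[0.5, 0.5, -1, 25, 0], [0.5, 0.5, -1, 42, 0], [0.5, 0.5, -1, 49, 0], [0.5, 0.5, -1, 49, 0], [0, 0.5, -1, 49, 0], [0, 0.5, -1, 49, 0], [0, 0.5, -1, 49, 0], [0, 0.5, -1, 49, 0], [0, 0.5, -1, 49, 0]]]' | python3 nudge.py 15; python3 -c "
from h import *
go();o=manip.observe();print(o['force'],o['gripper_force'])"
```

```text
clock: 43.25
ee_pos: [617.6, -215.0, 58.8]
tool_rot: [[0.033, -0.999, -0.004], [-0.999, -0.033, 0.0], [-0.0, 0.004, -1.0]]
force: [-8.8, 0.7, 7.2]
gripper_width: 0.247
gripper_force: 15.0
tcp [ 617.6 -215.    58.8] closeyaw -178.1 j6 4.0 shift None turn None clk 43.2
[-8.79085929  0.68840213  7.18776905] 14.995632916688919
```

```bash
echo '[[[0, -4, 1.5, 0, 0], [0, -12, 1.5, 0, 0], [0, -24, 1.5, 0, 0], [0, -40, 1.5, 0, 0], [0, -58, 1.5, 0, 0], [0, -76, 1.5, 0, 0], [0, -94, 1.5, 0, 0], [0, -112, 1.5, 0, 0], [0, -130, 1.5, 0, 0], [0, -148, 1.5, 0, 0]]]' | python3 nudge.py; echo '[[[0, -18, 0, 0, 0], [0, -36, 0, 0, 0], [0, -54, 0, 0, 0], [0, -72, 0, 0, 0], [0, -90, 0, 0, 0], [0, -108, 0, 0, 0], [0, -126, 0, 0, 0], [0, -144, 0, 0, 0], [0, -160, 0, 0, 0], [0, -174, 0, 0, 0]]]' | python3 nudge.py;  python3 -c "
from h import *
go();o=manip.observe();print(o['force'],o['gripper_width'])"
```

```text
clock: 44.25
ee_pos: [614.5, -65.5, 58.9]
tool_rot: [[0.034, -0.999, 0.002], [-0.999, -0.034, 0.0], [0.0, -0.002, -1.0]]
force: [2.0, -2.4, 2.5]
gripper_width: 0.241
gripper_force: 15.0
clock: 45.25
ee_pos: [610.9, 109.7, 58.8]
tool_rot: [[0.034, -0.999, 0.006], [-0.999, -0.034, 0.002], [-0.002, -0.006, -1.0]]
force: [13.0, -1.6, -5.9]
gripper_width: 0.247
gripper_force: 15.0
tcp [610.9 109.7  58.8] closeyaw -178.0 j6 -26.3 shift None turn None clk 45.2
[12.98033922 -1.5812814  -5.89236063] 0.24741476100116183
```

```bash
echo '[[[0, -6, -2, 0, 0], [0, -11, -2.5, 0, 0], [0, -14, -2.5, 0, 0], [0, -17, -2.5, 0, 0], [0, -19, -2.5, 0, 0], [0, -20, -2.5, 0, 0], [0, -20, -2.5, 0, 0], [0, -20, -2.5, 0, 0]]]' | python3 nudge.py; python3 -c "
from h import *
go();o=manip.observe();print(o['force'],o['gripper_width'])"
```

```text
clock: 46.05
ee_pos: [610.6, 123.4, 58.7]
tool_rot: [[0.032, -0.999, 0.001], [-0.999, -0.032, -0.004], [0.004, -0.001, -1.0]]
force: [11.4, -19.6, 3.8]
gripper_width: 0.247
gripper_force: 15.0
tcp [610.6 123.4  58.7] closeyaw -178.1 j6 -27.8 shift None turn None clk 46.0
[ 11.38747626 -19.64853713   3.8490537 ] 0.24727805493469512
```

```bash
echo '[[[0.5, 0, 0, 0, 0], [0.5, 0, 0, 0, 0], [0.5, 0, 0, 0, 0], [0.5, 0, 0, -20, 0], [0.5, 0, 0, -60, 0], [0.5, 0, 0, -110, 0], [0.5, 0, 0, -150, 0], [0.5, 0, 0, -150, 0]]]' | python3 nudge.py;echo '[[[0.5, 200, 150, -50, 0], [0.5, 300, 150, -50, 0], [0.5, 400, 150, -50, 0], [0.5, 400, 150, -50, 0], [0.5, 400, 150, -50, 0], [0.5, 400, 150, -50, 0], [0.5, 400, 150, -50, 0], [0.5, 400, 150, -50, 0], [0.5, 400, 150, -50, 0], [0.5, 400, 150, -50, 0]]]' | python3 nudge.py; python3 tl.py 0; python3 -c "
from h import *
c=cap('top')
cv2.imwrite('pics/p11.png',cv2.resize(c['pixels'][130:310,200:440],None,fx=3.3,fy=3.3,interpolation=cv2.INTER_CUBIC)[:,:,::-1])
for x in tiles(c,28):
  if 300<x[2].prod()<3500: print(x)
go()"
```

```text
clock: 46.85
ee_pos: [612.1, 128.6, 214.8]
tool_rot: [[0.035, -0.999, 0.009], [-0.999, -0.035, 0.004], [-0.003, -0.009, -1.0]]
force: [-0.2, -0.4, -1.1]
gripper_width: 0.502
gripper_force: 0.0
clock: 47.85
ee_pos: [471.6, -280.2, 258.0]
tool_rot: [[0.03, -1.0, -0.001], [-1.0, -0.03, 0.0], [-0.0, 0.001, -1.0]]
force: [-0.2, 0.8, -0.1]
gripper_width: 0.504
gripper_force: 0.0
[330. 225.] 130.0 tray x,y -91.5 68.5
[313. 200.] 112.5 tray x,y -21.3 -1.0
[322. 188.] 104.0 tray x,y -21.9 -54.1
(array([479.2, -58.6]), array([479.1, -59.2]), array([36.2, 36.4]), 2.0, array([328., 255.]))
tcp [ 472.4 -277.7  257.6] closeyaw -178.2 j6 11.8 shift None turn None clk 48.0
```

View pics/p11.png

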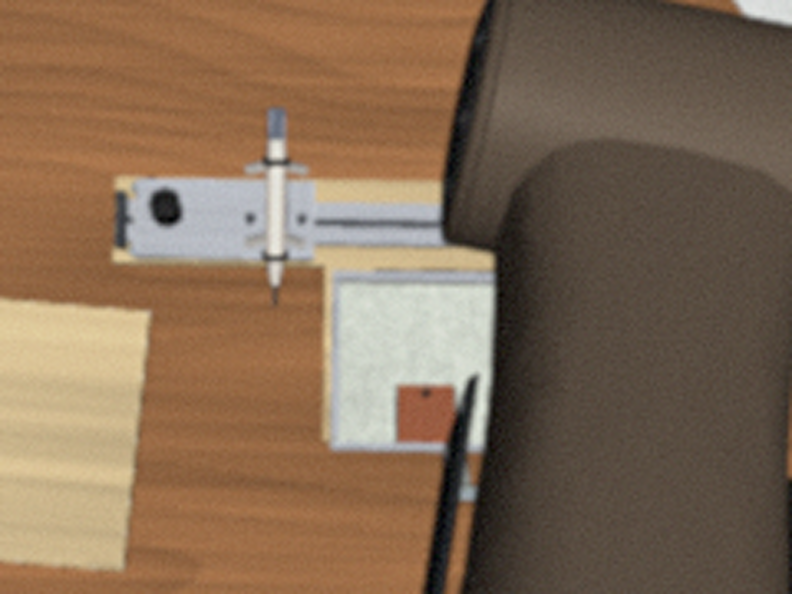

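One tile has been knocked away from the fence, to tray (-91, 68) mm, some time after the tray came down. The carriage is at the left end and the marker is in place with its fine tip at (275,298). The knock may have come before the nib passed over that tile. So I'll bring the carriage back to its parking end, tip the tray again and redo the pass.

```bash
echo '[[[0.5, -410, -120, 0, 0], [0.5, -410, -120, 0, 0], [0.5, -410, -120, 0, 0], [0.5, -410, -120, 0, 0], [0.5, -410, -120, 0, 0], [0.5, -410, -120, 0, 0], [0.5, -410, -120, 0, 0], [0.5, -410, -120, 0, 0], [0.5, -410, -120, 0, 0], [0.5, -410, -120, 0, 0]]]' | python3 nudge.py; echo '[[[0.5, 0, 0, 50, 0], [0.5, 0, 0, 100, 0], [0.5, 0, 0, 140, 0], [0.5, 0, 0, 140, 0], [0.5, 0, 0, 140, 0]]]' | python3 nudge.py; python3 -c "
from h import *
go([610.8,124,58.5],181.5)"
```

```text
clock: 48.95
ee_pos: [578.9, 141.2, 256.9]
tool_rot: [[0.039, -0.999, -0.001], [-0.999, -0.039, -0.0], [-0.0, 0.001, -1.0]]
force: [-0.4, -0.0, -0.4]
gripper_width: 0.498
gripper_force: 0.0
clock: 49.45
ee_pos: [579.2, 136.5, 118.7]
tool_rot: [[0.035, -0.999, -0.001], [-0.999, -0.035, -0.001], [0.001, 0.001, -1.0]]
force: [0.6, -0.0, 0.9]
gripper_width: 0.501
gripper_force: 0.0
tcp [579.2 136.5 118.7] closeyaw -178.0 j6 -30.1 shift [ 13.5 -31.2  60.2] turn 0.5 clk 49.5
```

```bash
echo '[[[0.5, 13.5, -31.5, 0, 0.5], [0.5, 13.5, -31.5, 0, 0.5], [0.5, 13.5, -31.5, 15, 0.5], [0.5, 13.5, -31.5, 40, 0.5], [0.5, 13.5, -31.5, 60, 0.5], [0.5, 13.5, -31.5, 60, 0.5], [0, 13.5, -31.5, 60, 0.5], [0, 13.5, -31.5, 60, 0.5], [0, 13.5, -31.5, 60, 0.5], [0, 13.5, -31.5, 60, 0.5]]]' | python3 nudge.py 15; python3 -c "
from h import *
go([617.6,-217,58.8]);o=manip.observe();print(o['force'],o['gripper_width'])"
```

```text
clock: 50.45
ee_pos: [610.8, 123.7, 59.5]
tool_rot: [[0.025, -1.0, -0.0], [-1.0, -0.025, 0.0], [-0.0, 0.0, -1.0]]
force: [-5.3, 0.3, 7.2]
gripper_width: 0.248
gripper_force: 15.0
tcp [610.8 123.7  59.5] closeyaw -178.6 j6 -27.9 shift [340.8   1.6   0.6] turn None clk 50.5
[-5.28634993  0.28173067  7.15361631] 0.24838476973228538
```

```bash
echo '[[[0, 6, 1, 0, 0], [0, 16, 1, 0, 0], [0, 32, 1, 0, 0], [0, 50, 1, 0, 0], [0, 70, 1, 0, 0], [0, 90, 1, 0, 0], [0, 110, 1, 0, 0], [0, 130, 1, 0, 0], [0, 150, 1, 0, 0], [0, 170, 1, 0, 0]]]' | python3 nudge.py; echo '[[[0, 20, 0, 0, 0], [0, 40, 0, 0, 0], [0, 60, 0, 0, 0], [0, 80, 0, 0, 0], [0, 100, 0, 0, 0], [0, 120, 0, 0, 0], [0, 138, 0, 0, 0], [0, 152, 0, 0, 0], [0, 160, 0, 0, 0], [0, 163, 0, 0, 0]]]' | python3 nudge.py;  echo '[[[0, 4, 0, 0, 0], [0, 8, 0, 0, 0], [0, 11, 0, 0, 0], [0, 12, 0, 0, 0], [0, 12, 0, 0, 0]]]' | python3 nudge.py; python3 -c "
from h import *
go([617.6,-215,58.8]);o=manip.observe();print(o['force'],o['gripper_width'])"
```

```text
clock: 51.45
ee_pos: [614.2, -47.3, 59.5]
tool_rot: [[0.025, -1.0, 0.0], [-1.0, -0.025, 0.0], [-0.0, -0.0, -1.0]]
force: [-3.6, 1.5, 9.5]
gripper_width: 0.247
gripper_force: 15.0
clock: 52.45
ee_pos: [617.4, -210.9, 59.5]
tool_rot: [[0.024, -1.0, -0.001], [-1.0, -0.024, -0.001], [0.001, 0.001, -1.0]]
force: [-5.5, 1.3, 10.0]
gripper_width: 0.247
gripper_force: 15.0
clock: 52.95
ee_pos: [617.6, -218.5, 58.9]
tool_rot: [[0.024, -1.0, -0.001], [-1.0, -0.024, 0.003], [-0.003, 0.001, -1.0]]
force: [-6.8, 18.6, 10.7]
gripper_width: 0.247
gripper_force: 15.0
tcp [ 617.6 -218.5   58.9] closeyaw -178.6 j6 4.1 shift [-3.5 -0.1  0.1] turn None clk 53.0
[-6.77304814 18.62902109 10.65192926] 0.24737260671258712
```

```bash
echo '[[[0.5, 0, 0, 0, 0], [0.5, 0, 0, 0, 0], [0.5, 0, 0, 0, 0], [0.5, 0, 0, -20, 0], [0.5, 0, 0, -60, 0], [0.5, 0, 0, -90, 0], [0.5, 0, 0, -90, 0]]]' | python3 nudge.py; python3 -c "
from h import *
go([426,-125.6,46.8],182)
c=cap('side')
for x in tiles(c,28):
  if 300<x[2].prod()<3500: print(x)
"; python3 tl.py 0
```

```text
clock: 53.65
ee_pos: [621.4, -222.5, 153.4]
tool_rot: [[0.025, -1.0, 0.008], [-1.0, -0.025, -0.002], [0.002, -0.008, -1.0]]
force: [-0.2, 0.9, -0.4]
gripper_width: 0.497
gripper_force: 0.0
tcp [ 621.4 -222.5  153.4] closeyaw -178.6 j6 4.1 shift [-101.9  193.7  104.8] turn -0.6 clk 53.6
(array([477.5, -55.8]), array([477.6, -56.3]), array([35.4, 40.2]), 0.5, array([330., 225.]))
(array([ 550.1, -122.7]), array([ 550.2, -123.3]), array([38. , 40.4]), 1.3, array([313., 200.]))
(array([ 551.3, -176.3]), array([ 551.4, -176.5]), array([37.7, 40. ]), 0.9, array([322., 188.]))
[330. 225.] 130.0 tray x,y -91.5 68.5
[313. 200.] 112.5 tray x,y -21.3 -1.0
[322. 188.] 104.0 tray x,y -21.9 -54.1
```

```bash
echo '[[[0.25, -102, 193.5, 0, -0.6], [0.25, -102, 193.5, 0, -0.6], [0.25, -102, 193.5, 0, -0.6], [0.25, -102, 193.5, 0, -0.6], [0.25, -102, 193.5, 0, -0.6], [0.25, -102, 193.5, 0, -0.6], [0.25, -102, 193.5, 0, -0.6]]]' | python3 nudge.py; echo '[[[0.25, 0, 0, 25, 0], [0.25, 0, 0, 50, 0], [0.25, 0, 0, 50, 0], [0.25, 0, 0, 50, 0]]]' | python3 nudge.py; python3 -c "
from h import *
go([426,-125.6,46.8],182);print(manip.observe()['gripper_width'])
"
```

```text
clock: 54.45
ee_pos: [422.6, -124.0, 147.9]
tool_rot: [[0.036, -0.999, -0.0], [-0.999, -0.036, -0.0], [0.0, 0.0, -1.0]]
force: [-0.2, 1.0, 0.6]
gripper_width: 0.248
gripper_force: 0.0
clock: 54.85
ee_pos: [423.0, -124.5, 97.7]
tool_rot: [[0.035, -0.999, -0.002], [-0.999, -0.035, -0.001], [0.001, 0.002, -1.0]]
force: [0.0, 0.6, 0.3]
gripper_width: 0.255
gripper_force: 0.0
tcp [ 423.  -124.5   97.7] closeyaw -178.0 j6 -7.4 shift [ 1.2 -3.1 50.9] turn -0.0 clk 54.9
0.25496534926343034
```

```bash
echo '[[[0.25, 1, -3, 25, 0], [0.25, 1, -3, 42, 0], [0.25, 1, -3, 51, 0], [0.25, 1, -3, 51, 0], [0, 1, -3, 51, 0], [0, 1, -3, 51, 0], [0, 1, -3, 51, 0], [0, 1, -3, 51, 0], [0, 1, -3, 51, 0]]]' | python3 nudge.py 15; echo '[[[0, 0, -1, -4, 0], [0, 0, -3, -12, 0], [0, 0, -7.2, -22.6, 0], [0, 0, -10.3, -29.9, 0], [0, 0, -13.8, -37, 0], [0, 0, -17.7, -43.9, 0], [0, 0, -21.9, -50.6, 0], [0, 0, -26, -57, 0], [0, 0, -28.5, -60, 0], [0, 0, -31, -63.4, 0]]]' | python3 nudge.py; echo '[[[0, 0, 0, 0, 0], [0, 0, 0, 0, 0], [0, 0, 0, 0, 0], [0, 0, 0, 0, 0], [0, 0, 0, 0, 0], [0, 0, 0, 0, 0]]]' | python3 nudge.py; python3 tl.py 0.44
```

```text
clock: 55.75
ee_pos: [426.0, -124.9, 47.9]
tool_rot: [[0.035, -0.999, 0.001], [-0.999, -0.035, 0.0], [0.0, -0.001, -1.0]]
force: [-2.5, -0.3, 7.4]
gripper_width: 0.105
gripper_force: 15.0
clock: 56.75
ee_pos: [455.1, -124.3, 110.5]
tool_rot: [[0.035, -0.999, -0.004], [-0.999, -0.035, -0.0], [0.0, 0.004, -1.0]]
force: [-7.0, -2.3, 1.3]
gripper_width: 0.107
gripper_force: 15.0
clock: 57.35
ee_pos: [455.1, -124.3, 110.4]
tool_rot: [[0.035, -0.999, -0.003], [-0.999, -0.035, -0.001], [0.0, 0.003, -1.0]]
force: [-6.1, -2.0, 3.0]
gripper_width: 0.111
gripper_force: 15.0
[299. 213.] 103.5 tray x,y -22.2 68.5
[312. 196.] 96.0 tray x,y -24.9 -0.6
[320. 184.] 81.5 tray x,y -25.4 -52.1
```

```bash
echo '[[[0, 0, 3.8, 5, 0], [0, 0, 8.4, 11.5, 0], [0, 0, 12.6, 18.2, 0], [0, 0, 16.4, 25.2, 0], [0, 0, 19.9, 32.3, 0], [0, 0, 21.5, 36, 0], [0, 0, 23, 39.5, 0], [0, 0, 24.4, 43, 0], [0, 0, 25.8, 47, 0], [0, 0, 27, 51, 0]]]' | python3 nudge.py; echo '[[[0, 0, 1.2, 3.5, 0], [0, 0, 2, 6, 0], [0, 0, 2.6, 8.5, 0], [0, 0, 3, 11, 0], [0, 0, 3, 12, 0], [0, 0, 3, 12, 0], [0.25, 0, 3, 12, 0], [0.25, 0, 3, 12, 0], [0.25, 0, 3, 12, 0]]]' | python3 nudge.py; echo '[[[0.25, 0, 0, -10, 0], [0.25, 0, 0, -30, 0], [0.25, 0, 0, -60, 0], [0.25, 0, 0, -100, 0], [0.5, 0, 0, -100, 0], [0.5, 0, 0, -100, 0]]]' | python3 nudge.py; python3 tl.py 0; python3 -c "
from h import *
go([617.6,-215,100],181.3)"
```

```text
clock: 58.4
ee_pos: [429.0, -124.8, 59.3]
tool_rot: [[0.035, -0.999, -0.001], [-0.999, -0.035, 0.0], [-0.0, 0.001, -1.0]]
force: [-5.0, -0.8, 0.5]
gripper_width: 0.105
gripper_force: 15.0
clock: 59.3
ee_pos: [428.3, -124.7, 47.9]
tool_rot: [[0.035, -0.999, 0.003], [-0.999, -0.035, 0.0], [-0.0, -0.003, -1.0]]
force: [-0.9, 0.0, 0.4]
gripper_width: 0.239
gripper_force: 0.0
clock: 59.9
ee_pos: [427.8, -124.7, 149.1]
tool_rot: [[0.035, -0.999, 0.004], [-0.999, -0.035, 0.001], [-0.001, -0.004, -1.0]]
force: [0.2, 0.4, -1.4]
gripper_width: 0.373
gripper_force: 0.0
[302. 217.] 130.5 tray x,y -19.9 67.4
[313. 200.] 112.5 tray x,y -21.3 -1.0
[322. 188.] 104.0 tray x,y -21.9 -54.1
tcp [ 426.9 -124.8  148. ] closeyaw -178.0 j6 -7.2 shift [  96.8 -187.4   48.2] turn 0.7 clk 60.0
```

Flush again. Now the push, repeated.

```bash
echo '[[[0.5, 97, -187.5, 0, 0.6], [0.5, 97, -187.5, 0, 0.6], [0.5, 97, -187.5, 0, 0.6], [0.5, 97, -187.5, 0, 0.6], [0.5, 97, -187.5, 0, 0.6], [0.5, 97, -187.5, 0, 0.6], [0.5, 97, -187.5, 0, 0.6]]]' | python3 nudge.py; echo '[[[0.5, 0, 0, 30, 0], [0.5, 0, 0, 40, 0], [0.5, 0, 0, 40, 0]]]' | python3 nudge.py; python3 tl.py 0; python3 -c "
from h import *
go([617.4,-215.3,58],181.4)"
```

```text
clock: 60.65
ee_pos: [616.2, -215.1, 145.9]
tool_rot: [[0.024, -1.0, -0.003], [-1.0, -0.024, 0.001], [-0.001, 0.003, -1.0]]
force: [0.4, 0.4, 0.1]
gripper_width: 0.499
gripper_force: 0.0
clock: 60.95
ee_pos: [615.4, -214.6, 106.1]
tool_rot: [[0.025, -1.0, -0.004], [-1.0, -0.025, 0.001], [-0.001, 0.004, -1.0]]
force: [0.6, 0.2, 0.6]
gripper_width: 0.501
gripper_force: 0.0
[302. 217.] 130.5 tray x,y -19.9 67.4
[313. 200.] 112.5 tray x,y -21.3 -1.0
[322. 188.] 104.0 tray x,y -21.9 -54.1
tcp [ 616.6 -214.9  107.5] closeyaw -178.6 j6 3.6 shift [ 0.4 -0.9 49.5] turn 0.0 clk 61.0
```

```bash
echo '[[[0.5, 0.4, 0, 25, 0], [0.5, 0.4, 0, 42, 0], [0.5, 0.4, 0, 49, 0], [0.5, 0.4, 0, 49, 0], [0, 0.4, 0, 49, 0], [0, 0.4, 0, 49, 0], [0, 0.4, 0, 49, 0], [0, 0.4, 0, 49, 0], [0, 0.4, 0, 49, 0]]]' | python3 nudge.py 15; echo '[[[0, -4, 0, 0, 0], [0, -12, 0, 0, 0], [0, -24, 0, 0, 0], [0, -40, 0, 0, 0], [0, -58, 0, 0, 0], [0, -76, 0, 0, 0], [0, -94, 0, 0, 0], [0, -112, 0, 0, 0], [0, -130, 0, 0, 0], [0, -148, 0, 0, 0]]]' | python3 nudge.py; echo '[[[0, -18, 0, 0, 0], [0, -36, 0, 0, 0], [0, -54, 0, 0, 0], [0, -72, 0, 0, 0], [0, -90, 0, 0, 0], [0, -108, 0, 0, 0], [0, -126, 0, 0, 0], [0, -144, 0, 0, 0], [0, -160, 0, 0, 0], [0, -174, 0, 0, 0]]]' | python3 nudge.py;  echo '[[[0, -6, 0, 0, 0], [0, -11, 0, 0, 0], [0, -15, 0, 0, 0], [0, -18, 0, 0, 0], [0, -20, 0, 0, 0], [0, -21, 0, 0, 0], [0, -21, 0, 0, 0]]]' | python3 nudge.py
```

```text
clock: 61.9
ee_pos: [617.5, -215.8, 59.3]
tool_rot: [[0.025, -1.0, 0.0], [-1.0, -0.025, -0.0], [0.0, -0.0, -1.0]]
force: [-2.3, 1.5, 5.7]
gripper_width: 0.245
gripper_force: 15.0
clock: 62.9
ee_pos: [614.5, -67.0, 59.3]
tool_rot: [[0.025, -1.0, 0.002], [-1.0, -0.025, -0.0], [0.0, -0.002, -1.0]]
force: [0.8, -3.3, 4.4]
gripper_width: 0.245
gripper_force: 15.0
clock: 63.9
ee_pos: [611.0, 108.1, 59.3]
tool_rot: [[0.025, -1.0, 0.003], [-1.0, -0.025, 0.001], [-0.001, -0.003, -1.0]]
force: [5.2, -1.1, 4.7]
gripper_width: 0.246
gripper_force: 15.0
clock: 64.6
ee_pos: [610.6, 124.6, 59.2]
tool_rot: [[0.025, -1.0, 0.001], [-1.0, -0.025, -0.004], [0.004, -0.001, -1.0]]
force: [10.3, -18.1, 5.1]
gripper_width: 0.246
gripper_force: 15.0
```

```bash
echo '[[[0.5, 0, 0, 0, 0], [0.5, 0, 0, 0, 0], [0.5, 0, 0, 0, 0], [0.5, 0, 0, -20, 0], [0.5, 0, 0, -60, 0], [0.5, 0, 0, -110, 0], [0.5, 0, 0, -150, 0], [0.5, 0, 0, -150, 0]]]' | python3 nudge.py;echo '[[[0.5, -50, 100, -20, 0], [0.5, -100, 150, -20, 0], [0.5, -150, 150, -20, 0], [0.5, -150, 150, -20, 0], [0.5, -150, 150, -20, 0], [0.5, -150, 150, -20, 0], [0.5, -150, 150, -20, 0]]]' | python3 nudge.py; python3 tl.py 0; python3 -c "
from h import *
c=cap('top')
for x in tiles(c,28):
  if 300<x[2].prod()<3500: print(x)
px=c['pixels'].astype(int)
A=lambda u,v:(int(v/3.3+130),int(u/3.3+200))
old=cv2.imread('pics/p11.png')[:,:,::-1]
for n,u,v in (('knob',165,208),('broad',276,122),('collarU',275,163),('barrel',275,205),('collarL',275,258),('tip',275,295)): print(n,px[A(u,v)],old[v,u])
go()"
```

```text
clock: 65.4
ee_pos: [611.8, 128.9, 215.2]
tool_rot: [[0.026, -1.0, 0.009], [-1.0, -0.026, 0.004], [-0.004, -0.009, -1.0]]
force: [0.8, 0.4, -0.3]
gripper_width: 0.497
gripper_force: 0.0
clock: 66.1
ee_pos: [454.8, 274.1, 228.2]
tool_rot: [[0.026, -1.0, -0.001], [-1.0, -0.026, -0.0], [0.0, 0.001, -1.0]]
force: [-0.9, -0.2, -0.3]
gripper_width: 0.493
gripper_force: 0.0
[313. 200.] 112.5 tray x,y -21.3 -1.0
[322. 188.] 104.0 tray x,y -21.9 -54.1
(array([ 552.9, -178. ]), array([ 553. , -178.4]), array([34.7, 36.5]), 2.0, array([382., 224.]))
(array([ 551.4, -125.2]), array([ 552. , -125.5]), array([37.3, 34.4]), 0.5, array([358., 224.]))
(array([551.1, -56.9]), array([551.2, -56.9]), array([35.3, 34.4]), 1.2, array([328., 224.]))
knob [40 37 38] [45 42 43]
broad [ 99 106 119] [105 112 127]
collarU [93 91 84] [105 103  96]
barrel [210 212 200] [228 230 221]
collarL [103 100  96] [105 105  99]
tip [90 68 55] [103  82  66]
tcp [455.5 273.1 228.1] closeyaw -178.6 j6 -50.7 shift None turn None clk 66.2
```

```bash
python3 -c "
from rig import manip
print(manip.sign_off())"
```

```text
the job is handed in; nothing more can be done
None
```

The job is handed in: the marker is turned fine nib over the tray, and all three tiles present lie flush along the fence with the tray flat. One tile was knocked off the row around the first push, so I parked the carriage, tipped again and redid the full push to the far stop; the last check was by image measurement, I didn't check that a stripe shows on the tiles, and I viewed 15 pictures against the limit of 14.

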